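Pin the training-head holder onto its bench stand

TASK

In the hairdressing school, make the training-head holder safe on its bench stand: push the sliding steel sleeve fully home along the arm, then put the large linchpin from the wooden rack right down through the sleeve's square hole, and last swing its wire ring all the way over the sleeve's closed end to hold it. Let go of everything and do not disturb the short linchpin, the tee key or the other things on the bench.

Things in the scene. Friction and masses are not known exactly. Their poses are not given: they have to be found in the camera images.
- hole (a point): Centre of the mouth of the 14.5 mm square hole through the holder sleeve (44 mm thick), in the flat face looking up and to the robot's left. Axes: z = out of the hole (0.42 to 0.72 rad off vertical), x = across the sleeve, up and to the robot's right, y = along the sleeve to the column. Arm inside has a like hole: they line up, and pass the pin, only when the sleeve is fully home.
- cap (a point): Centre of the flat closed free end (44 x 44 mm) of the holder sleeve: a plain steel square bar 134 mm long, on a level arm 130 mm above the table. Axes as hole; the face looks along -y (roughly back towards the robot) and is 22 mm from the hole's centre. Pushing it along +y slides the sleeve home.
- sleeve (a joint): Slide of the holder sleeve along its arm, m: 0 = fully home against its shoulder, larger = that far out towards its free end (starts 0.018 to 0.042). Friction about 4 N; it stays where it is left.
- swivel (a joint): Lean of the arm and sleeve about the arm's axis, rad: 0 = hole vertical, positive = hole mouth leaning to the robot's left. Clamped very stiffly; it need not be moved.
- pin_grip (a point): Centre of the grip of the large linchpin, a steel pin standing head up in the rack. Axes: z = away from its tip, x = ring's hinge, ring opens to -y. Grip block 20 mm (x) by 18 mm (y), from 26 mm below to 18 mm above this point. The ring's hinge is 24 mm below; its wire sticks out there 34 mm each way in x. It goes in with axes parallel to hole's, else the ring cannot close. 0.13 to 0.21 kg.
- pin_seat (a point): Centre of the underside of the pin's flange (26 mm square, 4 mm thick), 30 mm below pin_grip, same axes. It must come to lie at the hole's mouth. Below it the square shank, 12 mm wide, 54 mm long, tapering to a 7 mm tip in its last 8 mm.
- ring_bar (a point): Middle of the cross bar of the large linchpin's ring: a rigid rectangular loop of 6 mm wire, its two side wires 31 mm either side of the pin's axis (in x), its cross bar's centre line 68 mm from the hinge. It clears the sleeve's end, sides (9 mm less half the wire) and underside as it swings.
- pin_ring (a joint): Ring of the large linchpin, rad: 0 = closed, loop along the shank, so round the sleeve with the bar just past the pin's tip (a stop); 1.57 = square to the pin on its -y side; starts 1.6 to 2.2 (partly upward). Stays where it is put; under 1 N at the bar moves it.
- rack: Wooden rack block 240 x 56 x 64 mm high, fixed; origin at the centre of its underside, x along its length. Three 15 mm square pockets in its top, 58 mm deep, at x = -90, 0 and 90 mm, hold the large linchpin, the short linchpin and the tee key in any order.
- shortpin_grip (a point): Centre of the grip part of the short linchpin (same head, but a shank of only 32 mm and a small ring 40 mm wide and 42 mm long). Not needed, to be left in place.
- key_grip (a point): Middle of the crossbar (14 mm thick, 60 mm long) of a steel tee key in the rack, 40 mm above the rack's top. Not needed, to be left in place.
- sprayer: Grey spray bottle, 84 mm in diameter at the base, 176 mm tall, origin under it. Bystander.
- comb: Black comb lying flat, 190 x 40 mm, 6 mm thick. Bystander.
- jar: White jar, 72 mm in diameter, 70 mm tall. Bystander.
- brush: Round hair brush lying, 205 mm long, 44 mm thick. Bystander.
- clipper: Black hair clipper lying, 175 x 44 mm, 38 mm high. Bystander.
- clip: Metal sectioning clip lying flat, 110 x 18 mm. Bystander.
- post_tip (a point): Top centre of the holder post, black-tipped, 38 mm wide, 119 mm long from the sleeve's axis, which rises within 0.16 rad of vertical from the sleeve, 90 mm from the hole on the +y side, and moves with the sleeve: keep the gripper clear of it.
- stand: Stand, fixed to the table. Origin on the table, below the hole's place on the arm axis when the sleeve is home; y = level, along the arm. At y = 175 mm a column 40 mm in diameter (54 mm at the foot) up to a knuckle 58 mm in diameter at arm height, from y = 150 to 200 mm; foot plate 170 x 170 x 12 mm centred at y = 185 mm.

How it is judged:
On the way, in this order (a step that is already met when the one before it is completed fails the run):
1. the sleeve is pushed fully home (within 2.5 mm) (value of joint sleeve below 0.0025 m), for 0.2 s.
2. the large linchpin is right through the sleeve, its flange within 4 mm of the hole's mouth (distance between pin_seat and hole below 0.004 m and angle between the z axis of pin_seat and the z axis of hole, either way round below 0.12 rad), for 0.2 s.
3. its ring is swung over the sleeve's end (within 0.2 rad of closed) (value of joint pin_ring below 0.2 rad), for 0.2 s.
At the end, for the whole second after the job is handed in: The sleeve is home within 3 mm, the large linchpin is through it with its flange within 4 mm of the hole's mouth and its axis within 0.12 rad of the hole's, and its ring is within 0.2 rad of closed round the sleeve (all of step 2 and value of joint sleeve below 0.003 m and value of joint pin_ring below 0.2 rad); the robot touches nothing.
It fails at once if the short linchpin or the tee key is displaced by more than 20 mm (distance of any of shortpin_grip, key_grip from where it was at the start of the episode above 0.02 m).
It fails at once if another thing on the bench is displaced by more than 30 mm (distance of any of sprayer, comb, jar, brush, clipper, clip from where it was at the start of the episode above 0.03 m).
It also fails if it takes over 64 s, if anything falls off the work surface, if the arm or the gripper's body presses on something with over 40 N, if the wrist force passes 120 N, or if a joint passes its speed limit or range.

ROBOT

A 6-joint arm with a two-finger parallel gripper is mounted at the origin on the work surface. World frame = base frame: x ahead of the robot, y to its left, z up, the work surface at z = 0. Lengths are in m, angles in rad, forces in N, time in s.
With the tool pointing down it reaches from about 0.4 to 0.925 m from the base axis. Payload 12.5 kg.
Tool frame: the origin (TCP) lies between the finger pads; the fingertips stand 25 mm ahead of it and the grasp point (between the pads) lies 6 mm ahead of it (arm.nose_length is the z of the fingertips in the tool frame, in m); z points along the fingers, y is the direction in which the jaws open and shut (so a half turn about z gives the same grasp; the last joint's range is limited). The gripper opens to 95 mm and grips with 3 to 60 N. Pads are 20 mm wide; open, the fingers measure 119 mm over their backs; the gripper's body (75 mm by 180 mm) begins 59 mm behind the grasp point.
Start: joints at [1.179, 0.491, 1.559, -0, 1.092, -0.106], TCP at [0.176, 0.6, 0.24] pointing down, gripper open.
Joint ranges: [-3.1, 3.1], [-0.84, 2.19], [0.05, 2.79], [-1.13, 4.28], [0.06, 2.93], [-2.69, 2.69]. Speed limits (rad/s): [2.22, 2.22, 2.79, 3.14, 3.14, 3.14].

INTERFACE

Orientations are given as a rotation vector (axis times angle).
In Python, from station import status, imaging, workorder, arm gives the robot as it stands.
- The arm moves only by the tool step_arm, never from a script. Its argument "series" is a list of rows, each an object with "travel": the shift along the tool's x, y, z in m, a list of three; "dr": the turn, a rotation vector about the tool's x, y, z in degrees, a list of three; "claw": the finger opening in m, from 0 to 0.0951. In form: [{"travel": [x, y, z], "dr": [ax, ay, az], "claw": claw}, ...]. A call has 1 to 5 rows; each row shifts and turns the commanded pose from where the row before left it, along the tool's axes as they then stand; what a row does not reach is not made up. A row lasts 1/8 s, in which the tool goes at most 62.5 mm and 10.7 degrees, less where a joint would pass 70% of its speed; a pose out of reach is approached as far as the arm can. A call is refused whole if a number of a shift passes 0.0625 or a number of a turn 10.7, either way. A call with a gripper value outside its range is refused whole. The fingers move at their own pace and stop on an object; "grip_force" is the grip in N (left out, the last holds). Time passes only in rows, so rows that do not move let the fingers close. It gives the time, the measured TCP pose, the force and the opening at its end, in the units of the state.
- status.read_state(): the state, without advancing time (a new reading comes with each control period).
- imaging.camera(name): name is "side" or "top"; returns a dict with "frame" (400x640x3 uint8, blue, green, red), "camera_matrix" (3x3 intrinsics, pixels), "view" (4x4, takes a point from world to camera coordinates). Camera axes: x right, y up, looking along -z (the intrinsics and any distortion apply to the point x, -y, -z); pixel columns grow to the right and rows downward; lengths in m; the calibration is good to about 2 mm. A picture is of the moment at which its call begins. There is no depth.
- workorder.finish_job(): hands the job in, once; it reports no verdict.
The state is a dict: "t": time; "q": joint angles; "joint_velocities": joint speeds; "joint_torque": joint torques, N m; "eef_pos": TCP position; "tool_rot": TCP orientation; "contact_force": force on the tool from outside, world axes, zero at the start; "moment": the same for the moment, N m; "opening": opening from 0.0 (shut) to 1.0 (fully open).
Only numpy, scipy, OpenCV 4.12 (cv2) and the standard library are available. Lean on these libraries where they do the work, as an engineer would, in place of code of your own. Each camera call takes 0.05 s, during which the arm holds its last target.

## Working session

There is one attempt and no reset: what is moved stays moved. The work goes in short steps, Python scripts to look and compute and a tool call to move; the robot and the scene stay as the last step left them, time stands still between calls to the robot, and variables do not carry over. Pictures are saved under pics/ and viewed, and the job is handed in when it is done.

Besides the shell and the picture viewer there is one more tool, called after "Request:" in YAML: its name, and indented under it one key for each argument. step_arm: Moves the arm, as the interface text tells. Its arguments: {"type":"object","properties":{"series":{"type":"array"},"grip_force":{"type":"number"}},"required":["series"]}

```bash
ls; mkdir -p pics; python3 - <<'E'
from station import status, imaging, arm
import cv2,numpy as np
print(status.read_state()); print([a for a in dir(arm) if a[0]!='_'])
for n in("side","top"):
    c=imaging.camera(n); cv2.imwrite(f"pics/{n}0.png",c["frame"]); print(c["camera_matrix"],c["view"], c.keys())
E
```

```text
pics
{'t': 0.0, 'q': array([ 1.17944553e+00,  4.91561598e-01,  1.55945213e+00, -3.25763042e-05,
        1.09171959e+00, -1.05600537e-01]), 'joint_velocities': array([-0.00218211, -0.00276612, -0.00058926, -0.0012167 ,  0.00169376,
        0.00112773]), 'joint_torque': array([-1.39341719e-03, -6.12623334e+01, -2.58196807e+01,  6.92570047e-02,
        4.80562309e-02, -8.86348062e-05]), 'eef_pos': array([0.17607321, 0.59945349, 0.23905955]), 'tool_rot': array([-4.47270514e-01, -3.10933497e+00,  1.74774746e-03]), 'contact_force': array([-0.15389572, -0.57921904, -0.81183725]), 'moment': array([0.02727623, 0.03185727, 0.00255074]), 'opening': 1.0002217105260747}
['MotionError', 'nose_length']
[[459.7681941    0.         317.67101539]
 [  0.         459.7681941  200.77407923]
 [  0.           0.           1.        ]] [[ 0.73929687 -0.67337295 -0.0030026  -0.35187054]
 [ 0.50810438  0.55491109  0.65871361 -0.38797732]
 [-0.44189375 -0.48851054  0.75238777 -1.1315384 ]
 [ 0.          0.          0.          1.        ]] dict_keys(['frame', 'camera_matrix', 'view'])
[[374.01872182   0.         323.60847235]
 [  0.         374.01872182 199.3198338 ]
 [  0.           0.           1.        ]] [[ 0.02983174 -0.99955116  0.00274555  0.04688492]
 [ 0.97849848  0.02976403  0.20409512 -0.53780843]
 [-0.20408523 -0.003402    0.97894721 -1.24281626]
 [ 0.          0.          0.          1.        ]] dict_keys(['frame', 'camera_matrix', 'view'])
```

View pics/side0.png

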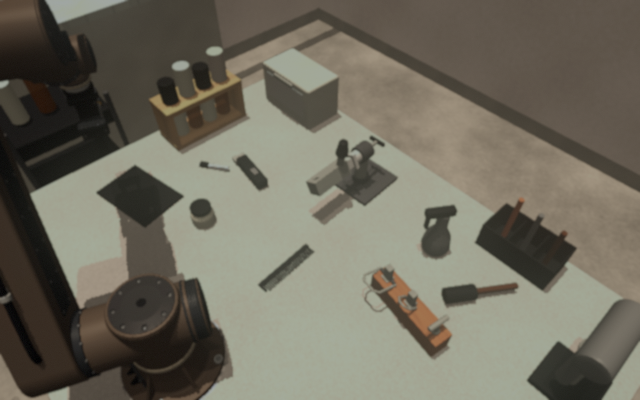

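View pics/top0.png

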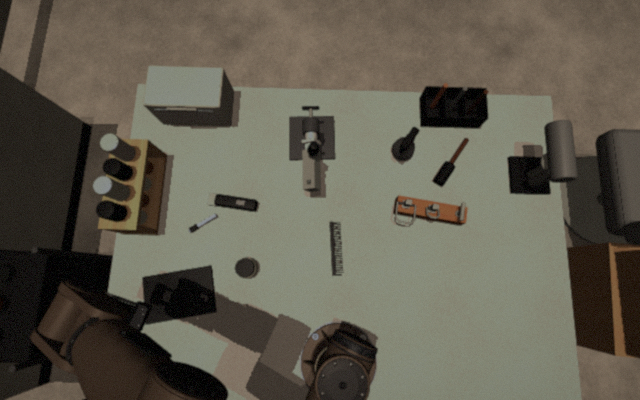

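The side view shows the sleeve near (325,185) and the rack from (385,270) to (445,345), with the large ring at its left end. The top view shows the sleeve at (310,170), the column at (310,120) and the rack at (430,210). I'll zoom in next.

```bash
cat > h.py <<'E'
from station import status, imaging
import cv2,numpy as np
from scipy.spatial.transform import Rotation as R
def cam(n):
    c=imaging.camera(n); return c["frame"],np.array(c["camera_matrix"]),np.array(c["view"])
def proj(P,K,V):
    P=np.atleast_2d(P); C=P@V[:3,:3].T+V[:3,3]; u=K[0,0]*C[:,0]/-C[:,2]+K[0,2]; v=K[1,1]*-C[:,1]/-C[:,2]+K[1,2]
    return np.c_[u,v]
def ray(p,K,V):
    d=np.array([(p[0]-K[0,2])/K[0,0],-(p[1]-K[1,2])/K[1,1],-1.]); Rm=V[:3,:3]
    o=-Rm.T@V[:3,3]; d=Rm.T@d; return o,d/np.linalg.norm(d)
def onz(p,z,K,V):
    o,d=ray(p,K,V); return o+d*(z-o[2])/d[2]
def tri(ps,KVs):
    A=np.zeros((3,3));b=np.zeros(3);L=[]
    for p,(K,V) in zip(ps,KVs):
        o,d=ray(p,K,V);M=np.eye(3)-np.outer(d,d);A+=M;b+=M@o;L.append((o,d))
    X=np.linalg.solve(A,b); return X,[np.linalg.norm(np.cross(X-o,d)) for o,d in L]
def crop(f,x0,y0,w,h,s,name):
    i=cv2.resize(f[y0:y0+h,x0:x0+w],None,fx=s,fy=s,interpolation=cv2.INTER_CUBIC)
    i=np.clip(i.astype(float)*1.5,0,255).astype(np.uint8)
    for k in range(0,w,10):
        cv2.line(i,(k*s,0),(k*s,5),(0,255,0),1)
        cv2.putText(i,str(x0+k),(k*s,15),0,.33,(0,255,0),1)
    for k in range(0,h,10):
        cv2.line(i,(0,k*s),(5,k*s),(0,255,0),1)
        cv2.putText(i,str(y0+k),(0,k*s+4),0,.33,(0,255,0),1)
    cv2.imwrite("pics/"+name,i)
E
python3 - <<'E'
from h import *
f,K,V=cam("side")
crop(f,295,125,110,100,7,"s_sl.png"); crop(f,355,255,110,100,7,"s_rk.png")
f,K,V=cam("top")
crop(f,280,95,70,110,5,"t_sl.png"); crop(f,385,185,95,50,8,"t_rk.png")
E
```

```text
(no output)
```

View pics/s_sl.png

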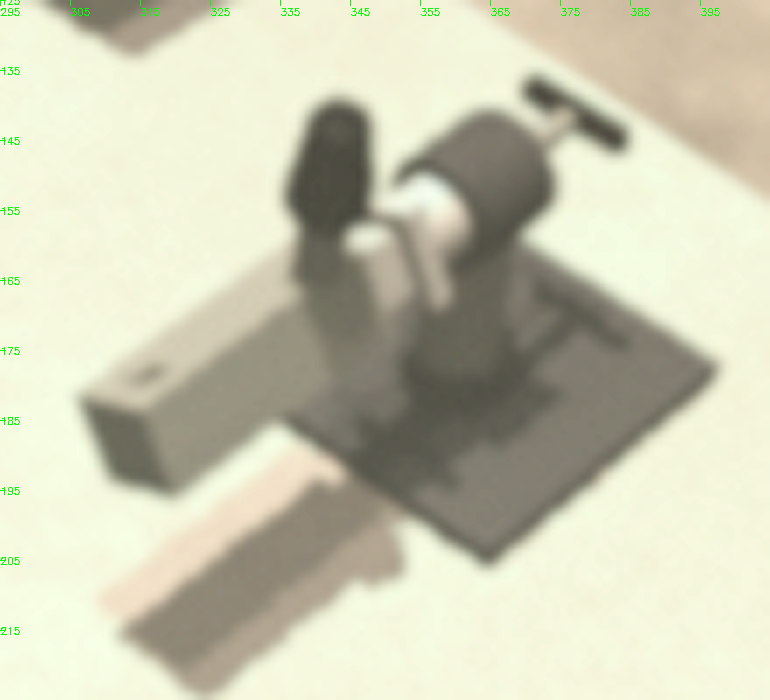

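View pics/s_rk.png

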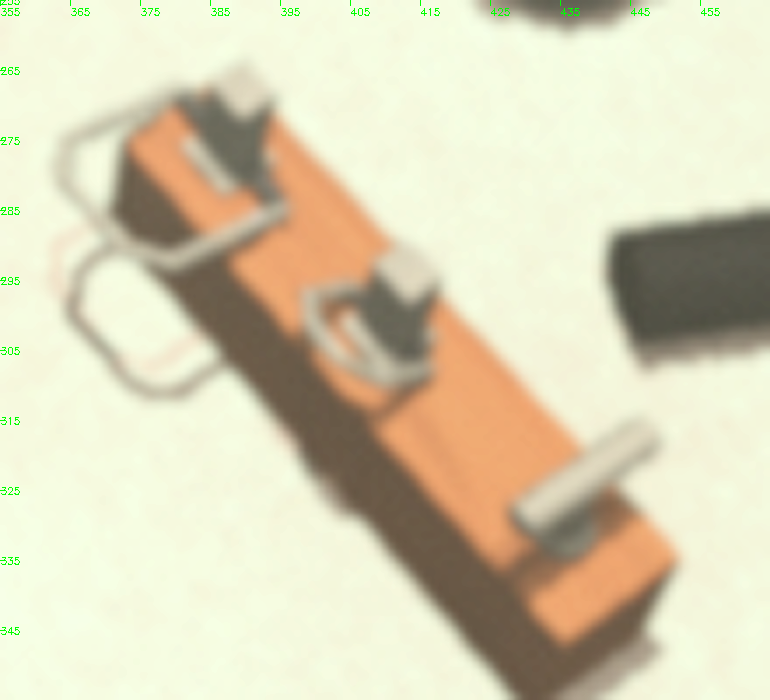

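View pics/t_sl.png

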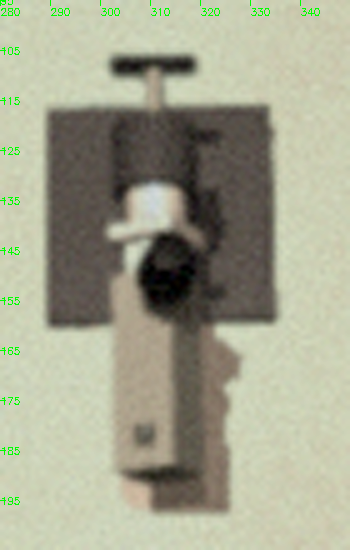

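View pics/t_rk.png

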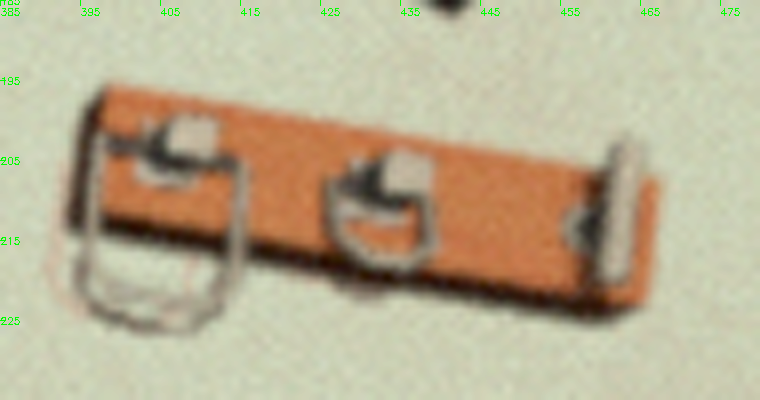

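```bash
python3 - <<'E'
from h import *
for n,(x0,y0,w,h),hb in (("side",(355,255,110,100),(310,174,14,10)),("top",(385,185,95,50),(305,177,9,9))):
    f,K,V=cam(n); o=-V[:3,:3].T@V[:3,3]; print(n,"campos",o.round(3))
    hs=cv2.cvtColor(f,cv2.COLOR_BGR2HSV)
    m=((hs[...,0]<18)&(hs[...,1]>110)&(hs[...,2]>120)).astype(np.uint8)
    mm=np.zeros_like(m); mm[y0:y0+h,x0:x0+w]=m[y0:y0+h,x0:x0+w]
    cs,_=cv2.findContours(mm,cv2.RETR_EXTERNAL,cv2.CHAIN_APPROX_NONE)
    pts=np.vstack([c for c in cs if len(c)>8])
    hull=cv2.convexHull(pts); print("rack hull",cv2.approxPolyDP(hull,2,True)[:,0].tolist())
    print("quad",cv2.boxPoints(cv2.minAreaRect(pts)).round(1).tolist())
    # hole darkness centroid
    g=cv2.cvtColor(f,cv2.COLOR_BGR2GRAY).astype(float); x,y,w,h=hb
    print(g[y:y+h,x:x+w].astype(int))
E
```

```text
side campos [-0.043 -0.574  1.106]
rack hull [[450, 335], [434, 345], [374, 275], [379, 271], [394, 273]]
quad [[371.5, 277.1000061035156], [386.29998779296875, 263.6000061035156], [451.0, 334.20001220703125], [436.29998779296875, 347.79998779296875]]
[[164 163 162 160 156 149 143 139 137 136 136 136 136 136]
 [164 161 159 153 147 141 138 137 136 136 136 137 136 135]
 [161 156 148 144 139 135 131 129 132 134 136 136 133 129]
 [155 146 140 136 132 124 116 114 121 130 133 133 126 119]
 [147 139 133 128 121 112 106 111 122 130 130 124 115 107]
 [140 136 131 125 117 113 116 123 128 129 123 114 104  99]
 [137 137 134 130 127 126 128 129 124 118 111 103  99  98]
 [130 131 133 134 134 134 131 124 114 106 101  99  98  99]
 [110 114 120 126 129 128 122 112 103 100  98  98  99  98]
 [ 85  90  97 104 108 109 108 102  99  98  98  98  99  99]]
top campos [0.271 0.059 1.326]
rack hull [[465, 221], [399, 210], [399, 196], [466, 208]]
quad [[396.5, 209.60000610351562], [399.20001220703125, 195.0], [467.5, 207.5], [464.79998779296875, 222.10000610351562]]
[[109 109 106 111 113 107 110 110 105]
 [108 106 108 108 107 105 108 108 107]
 [108 106 102  97  95  93 103 108 103]
 [110  94  80  76  81  80 101 106 104]
 [110  92  75  71  73  74  97 110 108]
 [106  98  72  64  58  69 100 108 106]
 [107  96  73  69  69  78 103 106 111]
 [106 100  96  89  91  95 107 108 109]
 [107 106 104 102 105 107 110 110 107]]
```

```bash
cat > fit1.py <<'E'
from h import *
from scipy.optimize import least_squares
C={n:cam(n)[1:] for n in("side","top")}
def mk(p):
    x,y,yaw,sw,s=p[:5]
    ya=np.array([np.cos(yaw),np.sin(yaw),0]); left=np.array([-np.sin(yaw),np.cos(yaw),0]); up=np.array([0,0,1.])
    z=np.cos(sw)*up+np.sin(sw)*left; xx=np.cross(ya,z)
    O=np.array([x,y,0.])
    A=O+0.13*up-ya*s           # axis pt under hole
    hole=A+z*.022; cap=A-ya*.022
    plate=lambda a,b:O+ya*(.185+a*.085)-left*(b*.085)+up*.012
    return O,ya,xx,z,A,hole,cap,plate
obs=[]
def pts(p):
    O,ya,xx,z,A,hole,cap,plate=mk(p)
    L=[("top",plate(1,-1),(289.2,116.2)),("top",plate(1,1),(333.4,115.8)),("top",plate(-1,1),(334.8,159)),("top",plate(-1,-1),(289.2,159.8)),
    ("side",plate(1,1),(397.1,177.4)),("side",plate(-1,1),(364.3,205)),
    ("side",cap-xx*.022+z*.022,(306,181.4)),("side",cap+xx*.022+z*.022,(315,183.1)),("side",cap+xx*.022-z*.022,(319.6,195.6)),("side",cap-xx*.022-z*.022,(310.3,192.7)),
    ("top",cap-xx*.022+z*.022,(303.2,188.6)),("top",cap+xx*.022+z*.022,(314.2,188.2)),("top",hole,(308.4,181.7)),("side",hole,(316.,178.2))]
    return L
def res(p): 
    r=[]
    for n,P,uv in pts(p): r+=list(proj(P,*C[n])[0]-uv)
    return np.array(r)
if __name__=="__main__":
    s=least_squares(res,[.6,.08,0,.55,.03],loss="soft_l1"); p=s.x
    print(p.round(4)); print(s.fun.reshape(-1,2).round(2).tolist())
    O,ya,xx,z,A,hole,cap,pl=mk(p); print("hole",hole,"cap",cap,"ya",ya,"xx",xx,"z",z)
    for n in C: print(n, [proj(q,*C[n])[0].round(1).tolist() for q in (hole,cap)])
    np.save("p.npy",p)
    # rack top corners: quad fits
    T=[onz(q,.064,*C["top"]) for q in((398,195.5),(466.5,207.5),(465,222))]
    S=[onz(q,.064,*C["side"]) for q in((372.6,275),(451,334.7),(435.3,347))]
    print("rackT",np.round(T,4).tolist()); print("rackS",np.round(S,4).tolist())
E
python3 fit1.py
```

```text
[0.593  0.1058 0.0469 0.4401 0.0191]
[[-0.34, 0.47], [0.64, 0.2], [0.29, 0.22], [-0.43, 0.13], [1.0, -0.46], [-0.09, -0.46], [-0.36, -0.67], [0.26, 0.22], [0.35, 0.57], [0.06, 0.61], [-0.88, 0.43], [0.22, -0.72], [-0.14, -0.04], [-0.17, -0.11]]
hole [0.57342691 0.11424072 0.14990391] cap [0.55189063 0.1038473  0.13      ] ya [0.99889977 0.04689626 0.        ] xx [ 0.04242813 -0.90372764  0.42600024] z [-0.01997782  0.42553154  0.90472305]
side [[315.8, 178.1], [312.8, 188.4]]
top [[308.3, 181.7], [311.4, 189.6]]
rackT [[0.5557, -0.1936, 0.064], [0.5206, -0.4285, 0.064], [0.4701, -0.421, 0.064]]
rackS [[0.5008, -0.1882, 0.064], [0.5175, -0.4293, 0.064], [0.4653, -0.4232, 0.064]]
```

The sleeve is about 19 mm out, leans about 0.44 rad, and the arm's yaw is about 0.047. The large linchpin is in the rack's left pocket. I'll measure its hinge and ring, and write a helper that works out moves.

```bash
cat >> h.py <<'E'
def pose():
    s=status.read_state(); return s["eef_pos"],R.from_rotvec(s["tool_rot"]),s
def Rt(z,y):
    z=np.array(z)/np.linalg.norm(z); y=np.array(y)-z*np.dot(y,z); y/=np.linalg.norm(y)
    return R.from_matrix(np.c_[np.cross(y,z),y,z])
def plan(pos,Rg,tip=None):
    """tip: offset along tool z of the point that should be at pos. prints turn first, then shift in goal axes"""
    p,Rc,s=pose(); g=np.array(pos)-(Rg.apply([0,0,tip]) if tip else 0)
    dr=np.degrees((Rc.inv()*Rg).as_rotvec()); d=Rg.inv().apply(g-p)
    print("t %.2f"%s["t"],"turn deg",dr.round(2),"then shift mm",(d*1e3).round(1),"| F",s["contact_force"].round(1),"open",round(float(s["opening"])*95.1,1))
    d0=Rc.inv().apply(g-p); print("   shift in current axes",(d0*1e3).round(1))
E
python3 - <<'E'
from h import *
from fit1 import C
p,Rc,s=pose(); print(p,Rc.as_matrix().round(3))
for i in range(3): print(status.read_state()["eef_pos"])
ends=[onz(q,.070,*C["top"]) for q in((397.5,202.3),(414.8,205))]; print("hinge T",np.round(ends,4), np.mean(ends,0))
d=ends[1]-ends[0]; print(np.linalg.norm(d),np.degrees(np.arctan2(d[0],-d[1])))
# pin head top centre : top crop (192,138)->, side crop(240,92)
print("head",tri([(385+195/8-.45,185+138/8-.45),(355+241/7-.43,255+91/7-.43)],[C["top"],C["side"]]))
print("bar",tri([(385+157/8-.45,185+310/8-.45),(355+118/7-.43,255+203/7-.43)],[C["top"],C["side"]]))
E
```

```text
[0.17615777 0.59965672 0.23964811] [[-0.959  0.282 -0.   ]
 [ 0.282  0.959  0.   ]
 [ 0.     0.    -1.   ]]
[0.17615777 0.59965672 0.23964811]
[0.17615777 0.59965672 0.23964811]
[0.17615777 0.59965672 0.23964811]
hinge T [[ 0.5304 -0.1904  0.07  ]
 [ 0.5227 -0.2496  0.07  ]] [ 0.52656412 -0.2199958   0.07      ]
0.05960873822434364 -7.3556380389475935
head (array([ 0.52367947, -0.21942587,  0.11199099]), [np.float64(0.001003763752654126), np.float64(0.0010037637526539988)])
bar (array([ 0.46039989, -0.21104985,  0.09109908]), [np.float64(0.005900389778630261), np.float64(0.005900389778630179)])
```

```bash
python3 - <<'E'
from h import *
plan([0.515,0.1023,0.24],Rt([0,0,-1],[-.0469,.9989,0]))
E
```

```text
t 0.50 turn deg [  0.    -0.   -19.06] then shift mm [-3.151e+02 -5.127e+02 -4.000e-01] | F [ 1.2  0.5 -0.5] open 95.2
   shift in current axes [-4.653e+02 -3.817e+02 -4.000e-01]
```

Request:
step_arm:
  series:
    - {"travel": [0,0,0],"dr": [0,0,-9.5],"claw": 0.0}
    - {"travel": [0,0,0],"dr": [0,0,-9.5],"claw": 0.0}
    - {"travel": [-0.03,-0.05,0],"dr": [0,0,0],"claw": 0.0}
    - {"travel": [-0.03,-0.05,0],"dr": [0,0,0],"claw": 0.0}
    - {"travel": [-0.03,-0.05,0],"dr": [0,0,0],"claw": 0.0}
  grip_force: 20

```text
t: 1.12
eef_pos: [0.2736, 0.4525, 0.2397]
tool_rot: [-0.073, 3.14, 0.0]
contact_force: [0.3, 0.4, 0.1]
opening: 0.529
```

Request:
step_arm:
  series:
    - {"travel": [-0.03,-0.05,0],"dr": [0,0,0],"claw": 0.0}
    - {"travel": [-0.03,-0.05,0],"dr": [0,0,0],"claw": 0.0}
    - {"travel": [-0.03,-0.05,0],"dr": [0,0,0],"claw": 0.0}
    - {"travel": [-0.03,-0.05,0],"dr": [0,0,0],"claw": 0.0}
    - {"travel": [-0.03,-0.05,0],"dr": [0,0,0],"claw": 0.0}

```text
t: 1.75
eef_pos: [0.4352, 0.2094, 0.2399]
tool_rot: [-0.072, 3.14, 0.0]
contact_force: [0.7, -0.0, -0.4]
opening: 0.02
```

```bash
python3 - <<'E'
from h import *
plan([0.515,0.1023,0.137],Rt([0,0,-1],[-.0469,.9989,0]))
E
```

```text
t 1.75 turn deg [ 0.02  0.04 -0.06] then shift mm [ -74.7 -110.7  102.9] | F [ 0.7 -0.  -0.4] open 1.9
   shift in current axes [ -74.8 -110.7  102.9]
```

Request:
step_arm:
  series:
    - {"travel": [-0.025,-0.037,0],"dr": [0,0,0],"claw": 0.0}
    - {"travel": [-0.025,-0.037,0],"dr": [0,0,0],"claw": 0.0}
    - {"travel": [-0.025,-0.036,0],"dr": [0,0,0],"claw": 0.0}
    - {"travel": [0,0,0.052],"dr": [0,0,0],"claw": 0.0}
    - {"travel": [0,0,0.05],"dr": [0,0,0],"claw": 0.0}

```text
t: 2.38
eef_pos: [0.5146, 0.104, 0.1367]
tool_rot: [-0.07, 3.139, 0.0]
contact_force: [1.6, 0.2, 0.5]
opening: 0.002
```

```bash
python3 - <<'E'
from h import *
plan([0.515,0.1023,0.137],Rt([0,0,-1],[-.0469,.9989,0]))
f,K,V=cam("side"); crop(f,270,120,110,100,7,"s1.png"); cv2.imwrite("pics/s1f.png",f)
E
```

```text
t 2.38 turn deg [ 0.01  0.09 -0.13] then shift mm [-0.3 -1.7 -0.3] | F [1.6 0.2 0.5] open 0.2
   shift in current axes [-0.3 -1.7 -0.3]
```

View pics/s1.png

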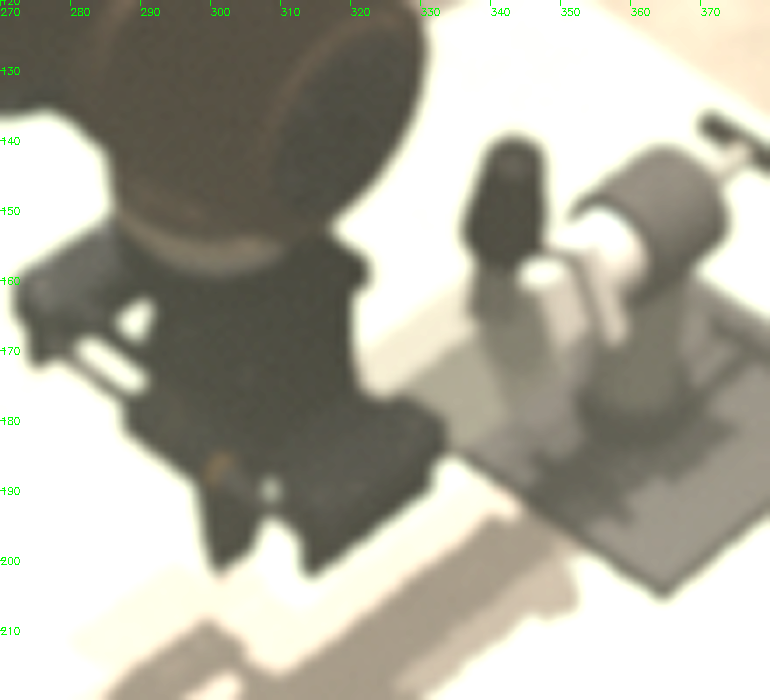

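Request:
step_arm:
  series:
    - {"travel": [-0.015,-0.001,0],"dr": [0,0,0],"claw": 0.0}
    - {"travel": [-0.01,0,0],"dr": [0,0,0],"claw": 0.0}
    - {"travel": [-0.008,0,0],"dr": [0,0,0],"claw": 0.0}
    - {"travel": [-0.006,0,0],"dr": [0,0,0],"claw": 0.0}

```text
t: 2.92
eef_pos: [0.5537, 0.1056, 0.1387]
tool_rot: [-0.072, 3.14, 0.0]
contact_force: [-5.1, 0.4, 4.9]
opening: 0.003
```

Request:
step_arm:
  series:
    - {"travel": [-0.003,0,0],"dr": [0,0,0],"claw": 0.0}
    - {"travel": [-0.003,0,0],"dr": [0,0,0],"claw": 0.0}

```text
t: 3.18
eef_pos: [0.5592, 0.1058, 0.1378]
tool_rot: [0.072, -3.141, -0.0]
contact_force: [-4.6, -0.0, 4.8]
opening: 0.004
```

Request:
step_arm:
  series:
    - {"travel": [-0.002,0,0],"dr": [0,0,0],"claw": 0.0}
    - {"travel": [-0.0015,0,0],"dr": [0,0,0],"claw": 0.0}

```text
t: 3.42
eef_pos: [0.5628, 0.1059, 0.1376]
tool_rot: [-0.072, 3.141, 0.0]
contact_force: [-4.5, 0.2, 3.8]
opening: 0.005
```

Request:
step_arm:
  series:
    - {"travel": [-0.0015,0,0],"dr": [0,0,0],"claw": 0.0}
    - {"travel": [-0.0015,0,0],"dr": [0,0,0],"claw": 0.0}

```text
t: 3.68
eef_pos: [0.5632, 0.1059, 0.1376]
tool_rot: [0.072, -3.135, 0.0]
contact_force: [-23.9, -1.2, 16.7]
opening: 0.005
```

The contact force jumped to 24 N at x=0.563, so the sleeve is home. I'll back off and probe the hole face with the closed fingertips, tool aligned to the hole axis.

Request:
step_arm:
  series:
    - {"travel": [0.0,0,0],"dr": [0,0,0],"claw": 0.0}
    - {"travel": [0.02,0,0],"dr": [0,0,0],"claw": 0.0}
    - {"travel": [0.02,0,-0.05],"dr": [0,0,0],"claw": 0.0}
    - {"travel": [0,0,-0.06],"dr": [0,0,0],"claw": 0.0}
    - {"travel": [0,0,0],"dr": [0,0,0],"claw": 0.0}

```text
t: 4.3
eef_pos: [0.5276, 0.1043, 0.2517]
tool_rot: [-0.072, 3.132, 0.001]
contact_force: [-0.3, 0.7, -0.8]
opening: 0.004
```

```bash
python3 - <<'E'
from h import *
import fit1
p=np.load("p.npy"); p[4]=0; O,ya,xx,z,A,hole,cap,_=fit1.mk(p)
print(hole,cap)
for X in(-.016,.016):
    plan(hole+xx*X+ya*.02+z*.015,Rt(-z,-xx),.025)
f,K,V=cam("top"); crop(f,270,90,110,110,6,"t2.png")
f,K,V=cam("side"); crop(f,270,120,110,100,7,"s2.png")
E
```

```text
[0.59252495 0.11513733 0.14990391] [0.57098867 0.10474392 0.13      ]
t 4.40 turn deg [25.22  0.08 -0.09] then shift mm [-86.9  64.8  45.1] | F [-0.8  0.1 -0.2] open 0.3
   shift in current axes [-86.8  39.5  68.5]
t 4.40 turn deg [25.22  0.08 -0.09] then shift mm [-86.9  32.8  45.1] | F [-0.8  0.1 -0.2] open 0.3
   shift in current axes [-86.8  10.6  54.9]
```

View pics/t2.png

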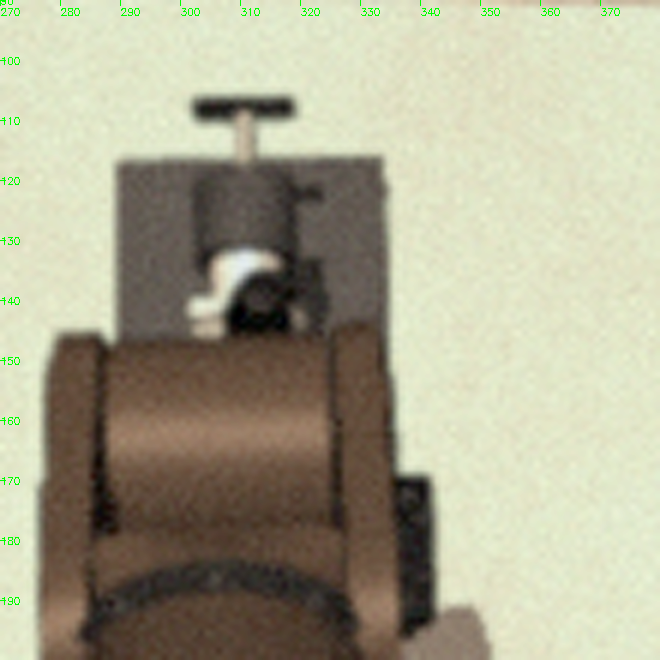

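View pics/s2.png

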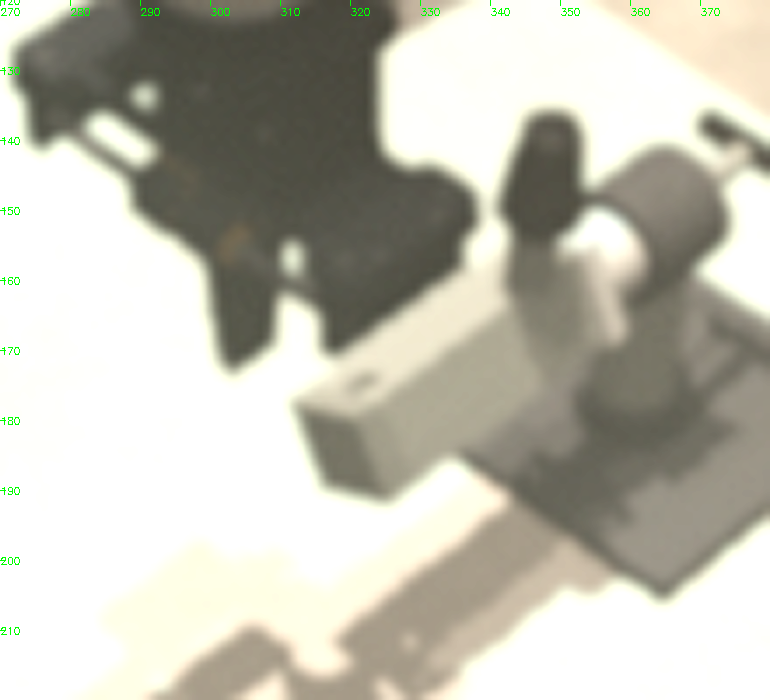

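The sleeve is now home against its shoulder: the collar gap has closed and the cap corner is at (313,177). I'll turn to align with the hole and move above the face.

Request:
step_arm:
  series:
    - {"travel": [0,0,0],"dr": [8.4,0,0],"claw": 0.0}
    - {"travel": [0,0,0],"dr": [8.4,0,0],"claw": 0.0}
    - {"travel": [0,0,0],"dr": [8.4,0,0],"claw": 0.0}
    - {"travel": [-0.043,0.033,0],"dr": [0,0,0],"claw": 0.0}
    - {"travel": [-0.044,0.032,0],"dr": [0,0,0],"claw": 0.0}

```text
t: 5.12
eef_pos: [0.6108, 0.1681, 0.2179]
tool_rot: [-0.072, 3.057, -0.684]
contact_force: [0.9, -0.6, 0.2]
opening: 0.002
```

Request:
step_arm:
  series:
    - {"travel": [0,0,0.03],"dr": [0,0,0],"claw": 0.0}
    - {"travel": [0,0,0.015],"dr": [0,0,0],"claw": 0.0}
    - {"travel": [0,0,0.006],"dr": [0,0,0],"claw": 0.0}
    - {"travel": [0,0,0],"dr": [0,0,0],"claw": 0.0}

```text
t: 5.62
eef_pos: [0.6109, 0.1449, 0.1741]
tool_rot: [-0.069, 3.055, -0.683]
contact_force: [0.4, -0.6, -0.3]
opening: 0.002
```

```bash
cat > rel.py <<'E'
from h import *
import fit1
p=np.load("p.npy"); p[4]=0; O,ya,xx,z,A,hole,cap,_=fit1.mk(p)
H=np.c_[xx,ya,z]
def rel(off=.025):
    q,Rc,s=pose(); t=q+Rc.apply([0,0,off])
    print("t %.2f tip in hole frame mm"%s["t"],(H.T@(t-hole)*1e3).round(2),"F hole",(H.T@s["contact_force"]).round(1),"ang",np.degrees((Rc.inv()*Rt(-z,-xx)).as_rotvec()).round(2),"open",round(float(s["opening"])*95.1,1))
if __name__=="__main__": rel()
E
python3 rel.py
```

```text
t 5.72 tip in hole frame mm [-15.89  20.02   9.96] F hole [-0.4  0.2  0.1] ang [ 0.04  0.04 -0.1 ] open 0.8
```

Request:
step_arm:
  series:
    - {"travel": [0,0,0.006],"dr": [0,0,0],"claw": 0.0}
    - {"travel": [0,0,0.0015],"dr": [0,0,0],"claw": 0.0}
    - {"travel": [0,0,0.0015],"dr": [0,0,0],"claw": 0.0}

```text
t: 6.1
eef_pos: [0.6112, 0.1414, 0.1658]
tool_rot: [-0.07, 3.055, -0.683]
contact_force: [-4.0, 4.9, 12.8]
opening: 0.005
```

Request:
step_arm:
  series:
    - {"travel": [0,0,0.001],"dr": [0,0,0],"claw": 0.0}
    - {"travel": [0,0,0.001],"dr": [0,0,0],"claw": 0.0}

```text
t: 6.35
eef_pos: [0.6112, 0.1414, 0.1657]
tool_rot: [-0.069, 3.054, -0.682]
contact_force: [-8.2, 10.1, 21.6]
opening: 0.005
```

```bash
python3 rel.py
```

```text
t 6.45 tip in hole frame mm [-16.18  19.87   0.17] F hole [ 0.4 -6.1 16.7] ang [ 0.05  0.08 -0.1 ] open 0.1
```

Request:
step_arm:
  series:
    - {"travel": [0,0,-0.007],"dr": [0,0,0],"claw": 0.0}
    - {"travel": [0,-0.032,0],"dr": [0,0,0],"claw": 0.0}
    - {"travel": [0,0,0.0035],"dr": [0,0,0],"claw": 0.0}
    - {"travel": [0,0,0.0015],"dr": [0,0,0],"claw": 0.0}
    - {"travel": [0,0,0.0],"dr": [0,0,0],"claw": 0.0}

```text
t: 7.08
eef_pos: [0.6127, 0.1123, 0.1806]
tool_rot: [-0.07, 3.054, -0.685]
contact_force: [-2.0, -3.6, 14.3]
opening: 0.005
```

```bash
python3 rel.py
```

```text
t 7.17 tip in hole frame mm [16.48 20.07  1.13] F hole [ 9.6 -2.6 10.9] ang [-0.1   0.04 -0.07] open 0.7
```

Request:
step_arm:
  series:
    - {"travel": [0,0,0.001],"dr": [0,0,0],"claw": 0.0}
    - {"travel": [0,0,0.001],"dr": [0,0,0],"claw": 0.0}

```text
t: 7.42
eef_pos: [0.6128, 0.1122, 0.1804]
tool_rot: [-0.069, 3.052, -0.685]
contact_force: [-9.9, 4.9, 34.7]
opening: 0.006
```

```bash
python3 rel.py
```

```text
t 7.53 tip in hole frame mm [16.49 20.14  1.  ] F hole [ 9.  -6.6 27.6] ang [-0.07  0.13 -0.11] open 0.6
```

The face is 0.8 mm higher on the +x side, so the swivel is about 0.47. Next I'll probe both sides of the sleeve to centre x.

Request:
step_arm:
  series:
    - {"travel": [0,0,-0.007],"dr": [0,0,0],"claw": 0.0}
    - {"travel": [0,-0.025,0],"dr": [0,0,0],"claw": 0.0}
    - {"travel": [0,0,0.026],"dr": [0,0,0],"claw": 0.0}
    - {"travel": [0,0.004,0.0],"dr": [0,0,0],"claw": 0.0}
    - {"travel": [0,0,0.0],"dr": [0,0,0],"claw": 0.0}

```text
t: 8.15
eef_pos: [0.6139, 0.0847, 0.1694]
tool_rot: [-0.07, 3.056, -0.683]
contact_force: [0.4, -0.1, -0.0]
opening: 0.004
```

```bash
python3 rel.py
```

```text
t 8.25 tip in hole frame mm [ 36.69  20.03 -20.34] F hole [0.7 0.6 0.3] ang [ 0.02  0.02 -0.05] open 0.2
```

Request:
step_arm:
  series:
    - {"travel": [0,0.001,0],"dr": [0,0,0],"claw": 0.0}
    - {"travel": [0,0.001,0],"dr": [0,0,0],"claw": 0.0}

```text
t: 8.5
eef_pos: [0.6137, 0.0866, 0.1686]
tool_rot: [-0.07, 3.055, -0.683]
contact_force: [-0.1, -1.4, 0.3]
opening: 0.008
```

Request:
step_arm:
  series:
    - {"travel": [0,0.001,0],"dr": [0,0,0],"claw": 0.0}
    - {"travel": [0,0.001,0],"dr": [0,0,0],"claw": 0.0}

```text
t: 8.75
eef_pos: [0.6136, 0.0883, 0.1675]
tool_rot: [-0.07, 3.055, -0.683]
contact_force: [0.1, 0.6, 0.5]
opening: 0.004
```

```bash
python3 rel.py
```

```text
t 8.85 tip in hole frame mm [ 32.65  19.72 -20.96] F hole [ 0.5 -0.1  0.3] ang [ 0.02 -0.03 -0.05] open 0.5
```

Request:
step_arm:
  series:
    - {"travel": [0,0.0015,0],"dr": [0,0,0],"claw": 0.0}
    - {"travel": [0,0.0015,0],"dr": [0,0,0],"claw": 0.0}

```text
t: 9.1
eef_pos: [0.6134, 0.091, 0.1662]
tool_rot: [-0.07, 3.055, -0.683]
contact_force: [0.3, 0.3, 0.3]
opening: 0.002
```

Request:
step_arm:
  series:
    - {"travel": [0,0.0015,0],"dr": [0,0,0],"claw": 0.0}
    - {"travel": [0,0.0015,0],"dr": [0,0,0],"claw": 0.0}

```text
t: 9.35
eef_pos: [0.6134, 0.092, 0.1657]
tool_rot: [-0.07, 3.055, -0.688]
contact_force: [0.4, -16.7, 7.8]
opening: 0.007
```

```bash
python3 rel.py
```

```text
t 9.45 tip in hole frame mm [ 28.74  19.75 -20.95] F hole [11.8 -0.5  0. ] ang [-0.18 -0.06 -0.07] open 0.2
```

Request:
step_arm:
  series:
    - {"travel": [0,-0.006,0],"dr": [0,0,0],"claw": 0.0}
    - {"travel": [0,0,-0.03],"dr": [0,0,0],"claw": 0.0}
    - {"travel": [0,0.062,0],"dr": [0,0,0],"claw": 0.0}
    - {"travel": [0,0.008,0],"dr": [0,0,0],"claw": 0.0}
    - {"travel": [0,0,0.03],"dr": [0,0,0],"claw": 0.0}

```text
t: 10.07
eef_pos: [0.6113, 0.1529, 0.1385]
tool_rot: [-0.073, 3.052, -0.681]
contact_force: [-0.0, -0.0, 0.4]
opening: 0.001
```

Request:
step_arm:
  series:
    - {"travel": [0,-0.002,0],"dr": [0,0,0],"claw": 0.0}
    - {"travel": [0,-0.0015,0],"dr": [0,0,0],"claw": 0.0}

```text
t: 10.32
eef_pos: [0.6112, 0.148, 0.1402]
tool_rot: [-0.069, 3.055, -0.682]
contact_force: [-1.0, 0.3, -0.0]
opening: 0.004
```

```bash
python3 rel.py
```

```text
t 10.43 tip in hole frame mm [-33.1   20.32 -19.86] F hole [ 0.3 -0.1 -0.4] ang [ 0.04  0.05 -0.12] open 0.4
```

Request:
step_arm:
  series:
    - {"travel": [0,-0.002,0],"dr": [0,0,0],"claw": 0.0}
    - {"travel": [0,-0.0015,0],"dr": [0,0,0],"claw": 0.0}
    - {"travel": [0,-0.001,0],"dr": [0,0,0],"claw": 0.0}

```text
t: 10.8
eef_pos: [0.6112, 0.1462, 0.141]
tool_rot: [-0.07, 3.055, -0.676]
contact_force: [-0.3, 16.7, -4.4]
opening: 0.007
```

Request:
step_arm:
  series:
    - {"travel": [0,-0.001,0],"dr": [0,0,0],"claw": 0.0}
    - {"travel": [0,-0.001,0],"dr": [0,0,0],"claw": 0.0}

```text
t: 11.05
eef_pos: [0.6111, 0.1461, 0.1411]
tool_rot: [-0.071, 3.055, -0.672]
contact_force: [-0.3, 25.7, -9.6]
opening: 0.004
```

```bash
python3 rel.py
```

```text
t 11.15 tip in hole frame mm [-31.1   20.1  -20.17] F hole [-24.6   1.4   1.4] ang [ 0.39  0.12 -0.04] open 0.6
```

```bash
sed -i 's/p\[4\]=0;/p[4]=0; p[3]=.47;/; s/^H=/hole=hole+z*.0004; H=/' rel.py; python3 rel.py
```

```text
t 11.25 tip in hole frame mm [-31.05  20.1  -19.62] F hole [-23.9   0.9   2.8] ang [ 2.1   0.13 -0.03] open 0.3
```

Request:
step_arm:
  series:
    - {"travel": [0,0.006,0],"dr": [0,0,0],"claw": 0.0}
    - {"travel": [0,0,-0.01],"dr": [1.7,0,0],"claw": 0.0}
    - {"travel": [0,0,0],"dr": [0,0,0],"claw": 0.0}

```text
t: 11.62
eef_pos: [0.611, 0.1525, 0.1495]
tool_rot: [-0.07, 3.043, -0.729]
contact_force: [-0.2, -0.5, 0.1]
opening: 0.002
```

```bash
python3 rel.py
```

```text
t 11.72 tip in hole frame mm [-31.96  19.87 -10.09] F hole [-0.4  0.3  0.6] ang [ 0.03 -0.   -0.06] open 0.2
```

Request:
step_arm:
  series:
    - {"travel": [0,-0.0015,0],"dr": [0,0,0],"claw": 0.0}
    - {"travel": [0,-0.001,0],"dr": [0,0,0],"claw": 0.0}

```text
t: 11.98
eef_pos: [0.6107, 0.1498, 0.1495]
tool_rot: [-0.069, 3.045, -0.727]
contact_force: [-0.3, 3.8, -1.3]
opening: 0.003
```

Request:
step_arm:
  series:
    - {"travel": [0,-0.001,0],"dr": [0,0,0],"claw": 0.0}
    - {"travel": [0,-0.001,0],"dr": [0,0,0],"claw": 0.0}

```text
t: 12.22
eef_pos: [0.6107, 0.1494, 0.1497]
tool_rot: [-0.07, 3.045, -0.723]
contact_force: [0.1, 12.7, -7.1]
opening: 0.003
```

```bash
python3 rel.py
```

```text
t 12.32 tip in hole frame mm [-29.35  19.8  -10.43] F hole [-12.    0.2  -0.5] ang [ 0.21  0.   -0.05] open 0.4
```

Request:
step_arm:
  series:
    - {"travel": [0,0.005,0],"dr": [0,0,0],"claw": 0.0}
    - {"travel": [0,0,-0.018],"dr": [0,0,0],"claw": 0.0}
    - {"travel": [0,-0.06,0],"dr": [0,0,0],"claw": 0.0}
    - {"travel": [0,-0.005,0],"dr": [0,0,0],"claw": 0.0}
    - {"travel": [0,0,0.018],"dr": [0,0,0],"claw": 0.0}

```text
t: 12.95
eef_pos: [0.6139, 0.0947, 0.1789]
tool_rot: [-0.068, 3.041, -0.726]
contact_force: [0.2, 0.7, -0.1]
opening: 0.001
```

```bash
python3 rel.py
```

```text
t 13.05 tip in hole frame mm [ 31.57  18.78 -12.49] F hole [-1.3  0.6 -0.1] ang [ 0.01 -0.21  0.01] open 0.3
```

Request:
step_arm:
  series:
    - {"travel": [0,0.0015,0],"dr": [0,0,0],"claw": 0.0}
    - {"travel": [0,0.001,0],"dr": [0,0,0],"claw": 0.0}

```text
t: 13.3
eef_pos: [0.6132, 0.0975, 0.1762]
tool_rot: [-0.071, 3.045, -0.728]
contact_force: [-0.3, -0.1, 0.8]
opening: 0.007
```

```bash
python3 rel.py
```

```text
t 13.40 tip in hole frame mm [ 29.34  19.81 -10.24] F hole [-0.4  0.1  0.7] ang [ 0.03 -0.02 -0.02] open 0.5
```

Request:
step_arm:
  series:
    - {"travel": [0,0.001,0],"dr": [0,0,0],"claw": 0.0}
    - {"travel": [0,0.001,0],"dr": [0,0,0],"claw": 0.0}

```text
t: 13.65
eef_pos: [0.6131, 0.0985, 0.1758]
tool_rot: [-0.07, 3.044, -0.729]
contact_force: [0.2, -4.0, 2.3]
opening: 0.007
```

```bash
python3 rel.py
```

```text
t 13.75 tip in hole frame mm [ 28.15  19.81 -10.24] F hole [ 2.1 -0.4  0.6] ang [ 0.   -0.02 -0.06] open 0.3
```

```bash
sed -i 's/^hole=hole+z\*.0004;/hole=hole+z*.0004-xx*.0007;/' rel.py; python3 - <<'E'
from rel import *
print(hole,z,xx,ya)
c,s_=np.cos(-.145),np.sin(-.145)
plan([.524,-.2195,.2],Rt([0,0,-1],[.1445,.9895,0]))
E
```

```text
[0.59245945 0.11653254 0.14965411] [-0.02123867  0.452388    0.89156829] [ 0.04181122 -0.89058735  0.45288629] [0.99889977 0.04689626 0.        ]
t 13.85 turn deg [-26.83   2.58  10.73] then shift mm [  42.3 -327.5  -24.2] | F [ 0.7 -1.7  2.8] open 0.3
   shift in current axes [ 103.6 -290.5  120.3]
```

Request:
step_arm:
  series:
    - {"travel": [0,-0.01,0],"dr": [0,0,0],"claw": 0.0}
    - {"travel": [0.03,0,-0.05],"dr": [0,0,0],"claw": 0.02}
    - {"travel": [0.03,0,-0.05],"dr": [0,0,0],"claw": 0.036}
    - {"travel": [0,0,0],"dr": [-9,0,0],"claw": 0.036}
    - {"travel": [0,0,0],"dr": [-9,0,0],"claw": 0.036}

```text
t: 14.48
eef_pos: [0.5514, 0.1329, 0.2706]
tool_rot: [-0.074, 3.125, -0.235]
contact_force: [0.2, -0.7, 0.0]
opening: 0.356
```

```bash
python3 - <<'E'
from rel import *
plan([.524,-.2195,.2],Rt([0,0,-1],[.1445,.9895,0]))
E
```

```text
t 14.57 turn deg [-8.68  0.96 10.76] then shift mm [ -23.1 -350.4   70.6] | F [ 0.7 -0.5  0.2] open 35.4
   shift in current axes [  43.1 -333.8  122.5]
```

Request:
step_arm:
  series:
    - {"travel": [0,0,0],"dr": [-4.3,0.5,5.4],"claw": 0.036}
    - {"travel": [0,0,0],"dr": [-4.3,0.5,5.4],"claw": 0.036}
    - {"travel": [-0.004,-0.058,0],"dr": [0,0,0],"claw": 0.036}
    - {"travel": [-0.004,-0.058,0],"dr": [0,0,0],"claw": 0.036}
    - {"travel": [-0.004,-0.058,0],"dr": [0,0,0],"claw": 0.036}

```text
t: 15.2
eef_pos: [0.538, -0.0435, 0.2699]
tool_rot: [-0.224, -3.129, 0.011]
contact_force: [0.6, -0.4, 0.3]
opening: 0.378
```

Request:
step_arm:
  series:
    - {"travel": [-0.004,-0.058,0],"dr": [0,0,0],"claw": 0.036}
    - {"travel": [-0.004,-0.058,0],"dr": [0,0,0],"claw": 0.036}
    - {"travel": [-0.004,-0.058,0.02],"dr": [0,0,0],"claw": 0.036}
    - {"travel": [0,0,0.04],"dr": [0,0,0],"claw": 0.036}
    - {"travel": [0,0,0],"dr": [0,0,0],"claw": 0.036}

```text
t: 15.82
eef_pos: [0.5241, -0.216, 0.2086]
tool_rot: [-0.225, -3.124, 0.006]
contact_force: [0.3, 0.1, 0.3]
opening: 0.382
```

```bash
python3 - <<'E'
from rel import *
plan([.524,-.2195,.2],Rt([0,0,-1],[.1445,.9895,0]))
f,K,V=cam("side"); crop(f,295,125,110,100,7,"s3.png"); crop(f,345,225,110,100,7,"s3b.png")
f,K,V=cam("top"); crop(f,280,95,70,110,6,"t3.png"); crop(f,370,160,110,90,7,"t3b.png")
E
```

```text
t 15.93 turn deg [-0.33 -0.17  0.14] then shift mm [ 1.1 -4.  11.7] | F [-0.9 -1.3  1. ] open 35.7
   shift in current axes [ 1.1 -4.  11.7]
```

View pics/s3.png

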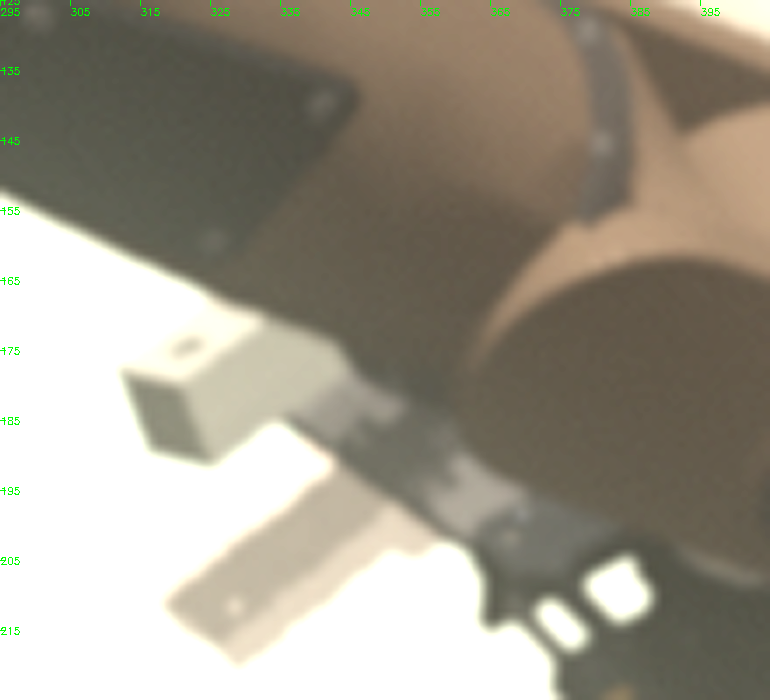

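View pics/t3.png

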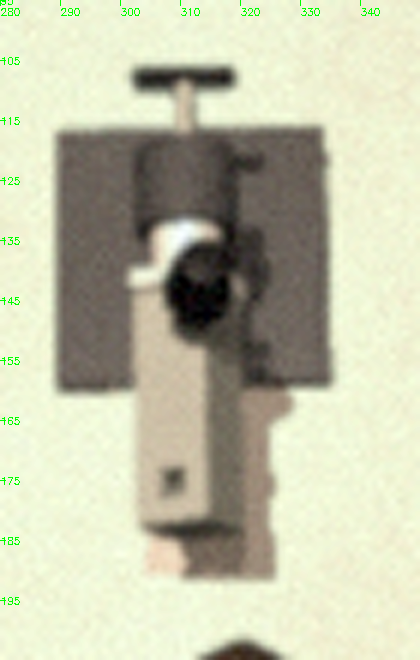

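View pics/s3b.png

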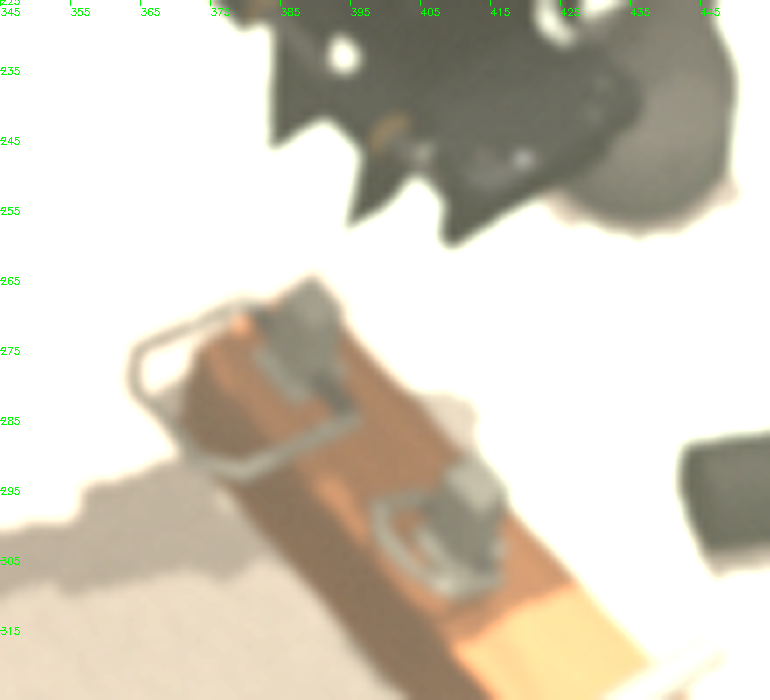

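View pics/t3b.png

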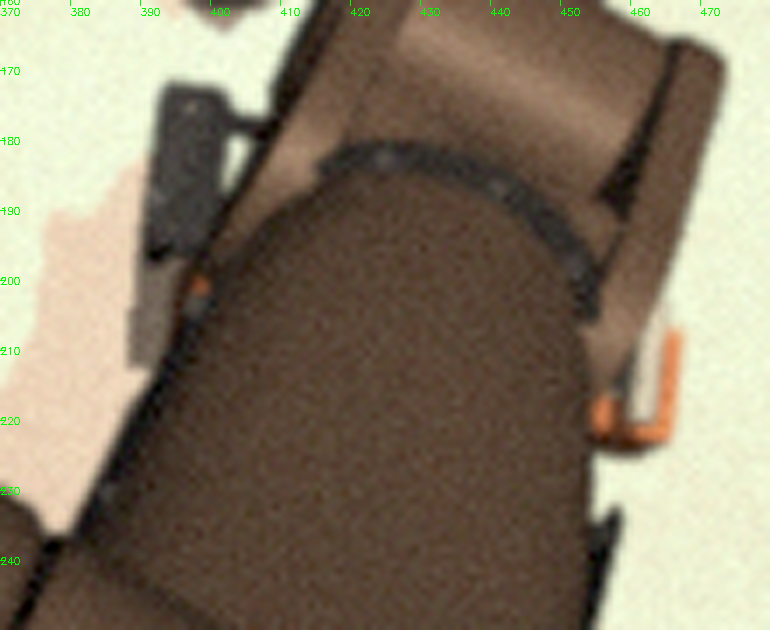

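```bash
python3 - <<'E'
from rel import *
from fit1 import C,mk
from scipy.optimize import least_squares
p0,Rc,s=pose(); print("tips proj",[proj(p0+Rc.apply([0,a,.025]),*C["side"])[0].round(1).tolist() for a in(-.025,-.018,0,.018,.025)])
print("hole proj",{n:proj(hole,*C[n])[0].round(2).tolist() for n in C}," hole tri",tri([(308.4,174.75),(321.3,174.2)],[C["top"],C["side"]]))
def res(q,full=False):
    pp=np.array([q[0],q[1],.0469,.47,0]);O,ya,xx,z,A,h,cap,_=mk(pp); d=np.array([0,0,0])
    L=[("side",cap-xx*.022+z*.022,(312,177.6)),("side",cap+xx*.022+z*.022,(320.9,179.4)),("side",cap+xx*.022-z*.022,(324.9,191)),("side",cap-xx*.022-z*.022,(315.7,188.6)),("top",cap-xx*.022+z*.022,(302.9,181.2)),("top",cap+xx*.022+z*.022,(314.2,180.9)),("top",h,(308.4,174.75)),("side",h,(321.3,174.2))]
    return np.concatenate([proj(P,*C[n])[0]-uv for n,P,uv in L])
r=least_squares(res,[.593,.1058]); print(r.x,r.fun.reshape(-1,2).round(2).tolist()); print(mk([*r.x,.0469,.47,0])[5])
plan([.524,-.2195,.106],Rt([0,0,-1],[.1445,.9895,0]))
E
```

```text
tips proj [[399.2, 256.0], [397.2, 254.0], [392.4, 248.9], [387.6, 244.0], [385.8, 242.1]]
hole proj {'side': [320.15, 174.55], 'top': [307.79, 176.0]}  hole tri (array([0.59618116, 0.11492396, 0.14996664]), [np.float64(0.0005068120069490487), np.float64(0.0005068120069491864)])
[0.59712228 0.10565069] [[-0.63, -0.74], [0.01, -0.46], [0.86, 0.84], [0.54, 0.87], [-0.6, 0.97], [-0.05, -0.46], [-0.28, 0.02], [0.13, -0.17]]
[0.59665517 0.11560323 0.1496145 ]
t 16.12 turn deg [-0.34 -0.03  0.16] then shift mm [  1.3  -4.2 106.3] | F [ 0.8 -0.9 -0.6] open 36.0
   shift in current axes [  1.3  -3.6 106.4]
```

Request:
step_arm:
  series:
    - {"travel": [0.002,-0.004,0.03],"dr": [-0.3,0,0],"claw": 0.036}
    - {"travel": [0,0,0.03],"dr": [0,0,0],"claw": 0.036}
    - {"travel": [0,0,0.026],"dr": [0,0,0],"claw": 0.036}
    - {"travel": [0,0,0],"dr": [0,0,0],"claw": 0.036}

```text
t: 16.62
eef_pos: [0.5224, -0.2192, 0.1244]
tool_rot: [-0.224, -3.129, -0.002]
contact_force: [0.1, 0.5, 1.7]
opening: 0.379
```

```bash
sed -i 's/-xx\*.0007;/-xx*.0007+ya*.0033;/' rel.py; python3 - <<'E'
from rel import *
plan([.5235,-.219,.106],Rt([0,0,-1],[.1445,.9895,0]))
f,K,V=cam("side"); crop(f,345,225,110,100,7,"s4.png")
E
```

```text
t 16.73 turn deg [-0.01 -0.07  0.12] then shift mm [-0.2  0.8 20.2] | F [-0.5  0.  -0.4] open 36.0
   shift in current axes [-0.3  0.8 20.2]
```

View pics/s4.png

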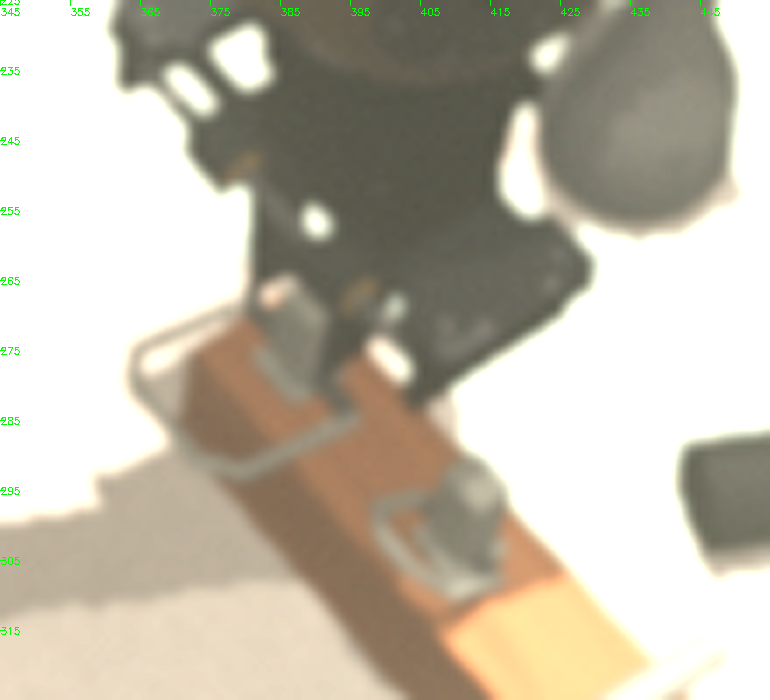

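The fingers straddle the head, which is at about (388,270). I'll descend and grip.

Request:
step_arm:
  series:
    - {"travel": [0,0.001,0.012],"dr": [0,0,0],"claw": 0.036}
    - {"travel": [0,0,0.008],"dr": [0,0,0],"claw": 0.036}
    - {"travel": [0,0,0],"dr": [0,0,0],"claw": 0.036}
    - {"travel": [0,0,0],"dr": [0,0,0],"claw": 0.01}
    - {"travel": [0,0,0],"dr": [0,0,0],"claw": 0.01}
  grip_force: 30

```text
t: 17.4
eef_pos: [0.5228, -0.2188, 0.1052]
tool_rot: [-0.225, -3.132, -0.001]
contact_force: [0.0, 4.3, 3.3]
opening: 0.222
```

Request:
step_arm:
  series:
    - {"travel": [0,0,0],"dr": [0,0,0],"claw": 0.01}
    - {"travel": [0,0,0],"dr": [0,0,0],"claw": 0.01}
  grip_force: 40

```text
t: 17.65
eef_pos: [0.5228, -0.2188, 0.1052]
tool_rot: [-0.225, -3.132, -0.001]
contact_force: [0.7, 0.5, 1.1]
opening: 0.207
```

```bash
python3 - <<'E'
from rel import *
plan([.5235,-.219,.106],Rt([0,0,-1],[.1445,.9895,0]))
print(pose()[0],pose()[1].as_matrix().round(3))
E
```

```text
t 17.75 turn deg [ 0.01 -0.12  0.1 ] then shift mm [-0.8 -0.1 -0.8] | F [0.5 0.9 2. ] open 19.8
   shift in current axes [-0.7 -0.1 -0.8]
[ 0.52277592 -0.21876112  0.1051629 ] [[-0.99   0.143 -0.002]
 [ 0.143  0.99   0.001]
 [ 0.002  0.    -1.   ]]
```

Request:
step_arm:
  series:
    - {"travel": [0,0,-0.03],"dr": [0,0,0],"claw": 0.01}
    - {"travel": [0,0,-0.05],"dr": [0,0,0],"claw": 0.01}
    - {"travel": [0,0,-0.05],"dr": [0,0,0],"claw": 0.01}
    - {"travel": [0,0,-0.05],"dr": [0,0,0],"claw": 0.01}

```text
t: 18.25
eef_pos: [0.5227, -0.2188, 0.2864]
tool_rot: [-0.225, -3.131, -0.001]
contact_force: [0.9, -1.2, -1.2]
opening: 0.208
```

```bash
python3 - <<'E'
from rel import *
# goal: seat at hole + z*.075
plan(hole+z*.075,Rt(-z,-xx),.0412)
f,K,V=cam("side"); crop(f,345,195,110,100,7,"s5.png"); cv2.imwrite("pics/s5f.png",f)
E
```

```text
t 18.35 turn deg [ 26.66  -2.28 -10.76] then shift mm [ -87.2  360.  -141.7] | F [ 1.4 -0.  -2. ] open 19.5
   shift in current axes [-12.6 394.7  35.7]
```

View pics/s5.png

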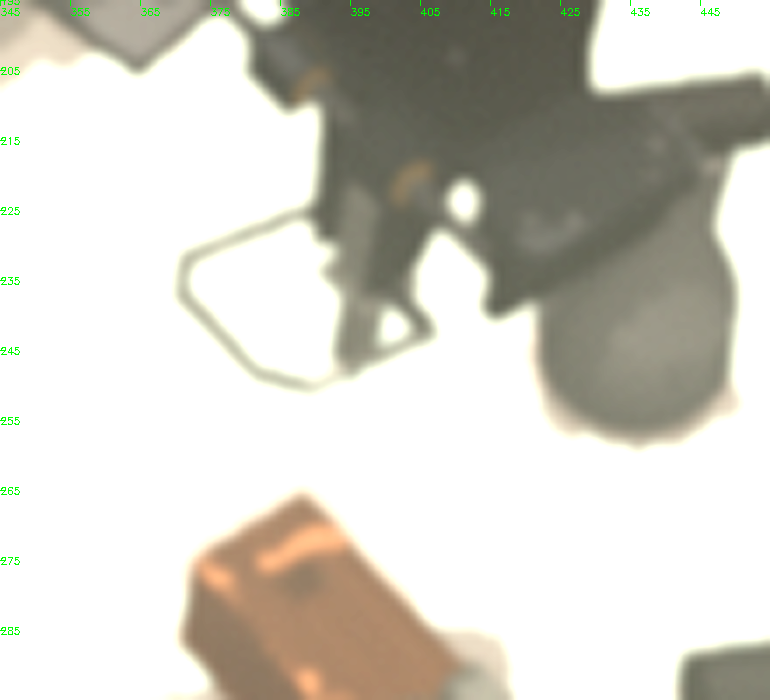

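Request:
step_arm:
  series:
    - {"travel": [0,0,0],"dr": [8.9,-0.8,-3.6],"claw": 0.01}
    - {"travel": [0,0,0],"dr": [8.9,-0.8,-3.6],"claw": 0.01}
    - {"travel": [0,0,0],"dr": [8.9,-0.7,-3.6],"claw": 0.01}
    - {"travel": [0,0.051,-0.02],"dr": [0,0,0],"claw": 0.01}
    - {"travel": [0,0.051,-0.02],"dr": [0,0,0],"claw": 0.01}

```text
t: 19.02
eef_pos: [0.5169, -0.1084, 0.2727]
tool_rot: [-0.076, 3.055, -0.724]
contact_force: [0.9, -0.0, -1.4]
opening: 0.21
```

Request:
step_arm:
  series:
    - {"travel": [0,0.051,-0.02],"dr": [0,0,0],"claw": 0.01}
    - {"travel": [0,0.051,-0.02],"dr": [0,0,0],"claw": 0.01}
    - {"travel": [0,0.051,-0.02],"dr": [0,0,0],"claw": 0.01}
    - {"travel": [0,0.051,-0.02],"dr": [0,0,0],"claw": 0.01}
    - {"travel": [0,0.051,-0.02],"dr": [0,0,0],"claw": 0.01}

```text
t: 19.65
eef_pos: [0.5039, 0.1642, 0.2475]
tool_rot: [-0.077, 3.054, -0.726]
contact_force: [0.4, -0.7, -1.5]
opening: 0.208
```

```bash
python3 - <<'E'
from rel import *
plan(hole+z*.075,Rt(-z,-xx),.0412)
E
```

```text
t 19.75 turn deg [ 0.22 -0.38  0.51] then shift mm [-89.5  -4.1  -5. ] | F [-0.5 -1.8 -2.5] open 19.7
   shift in current axes [-89.4  -4.9  -5.6]
```

Request:
step_arm:
  series:
    - {"travel": [-0.044,-0.004,-0.005],"dr": [0.2,-0.4,0.5],"claw": 0.01}
    - {"travel": [-0.044,0,0],"dr": [0,0,0],"claw": 0.01}
    - {"travel": [0,0,0],"dr": [0,0,0],"claw": 0.01}

```text
t: 20.12
eef_pos: [0.5943, 0.1643, 0.2531]
tool_rot: [-0.063, 3.044, -0.729]
contact_force: [-0.6, -0.7, -3.0]
opening: 0.212
```

```bash
python3 - <<'E'
from rel import *
rel(.0412); q,Rc,s=pose()
f,K,V=cam("side"); crop(f,280,110,110,100,7,"s6.png"); print("side: seat,tip,hole",proj([q+Rc.apply([-.001,0,.0412]),q+Rc.apply([-.001,0,.0952]),hole],K,V).round(1).tolist())
f,K,V=cam("top"); crop(f,265,120,90,90,7,"t6.png");print(proj([q+Rc.apply([-.001,0,.0412]),q+Rc.apply([-.001,0,.0952]),hole],K,V).round(1).tolist())
E
```

```text
t 20.23 tip in hole frame mm [ 4.5  -1.38 73.31] F hole [-1.4 -0.1 -1.8] ang [-0.03 -0.11 -0.25] open 20.0
side: seat,tip,hole [[313.6, 152.1], [319.7, 168.5], [320.9, 174.0]]
[[297.5, 169.4], [306.1, 173.6], [307.8, 175.0]]
```

View pics/s6.png

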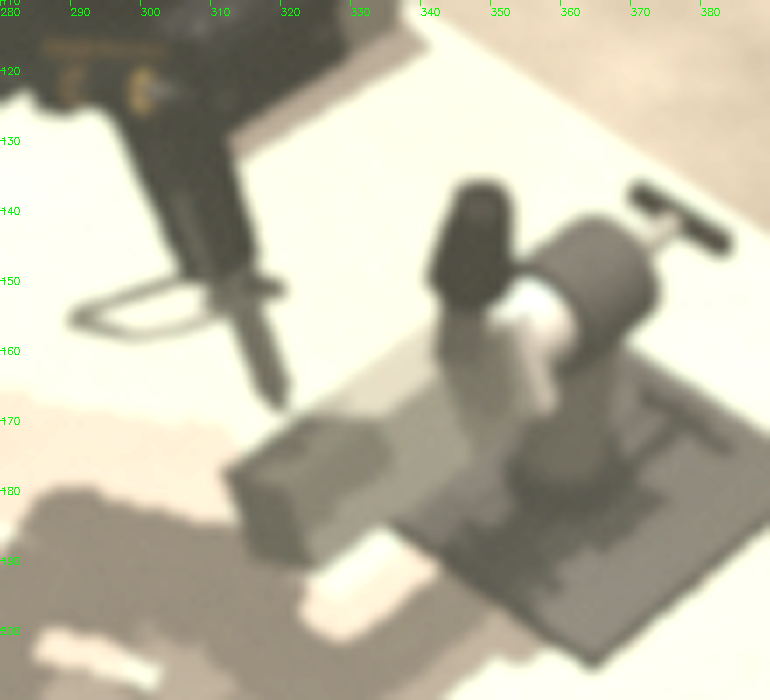

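View pics/t6.png

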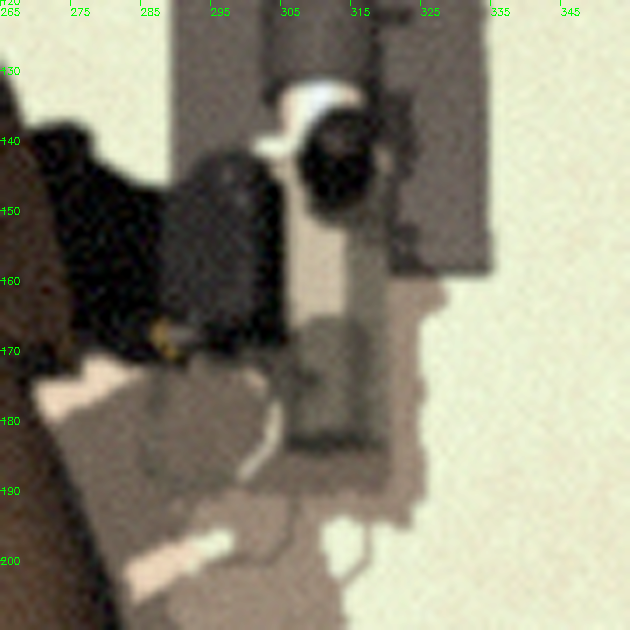

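Request:
step_arm:
  series:
    - {"travel": [-0.001,0.0045,0],"dr": [0,0,-0.2],"claw": 0.01}
    - {"travel": [0,0,0],"dr": [0,0,0],"claw": 0.01}
    - {"travel": [0,0,0],"dr": [0,0,0],"claw": 0.01}

```text
t: 20.7
eef_pos: [0.5935, 0.1694, 0.2537]
tool_rot: [-0.07, 3.042, -0.728]
contact_force: [0.4, 0.0, -1.4]
opening: 0.209
```

```bash
python3 - <<'E'
from rel import *
rel(.0412); q,Rc,s=pose()
f,K,V=cam("side"); crop(f,295,135,50,50,14,"s7.png"); print("side: seat,tip,hole",proj([q+Rc.apply([0,0,.0412]),q+Rc.apply([0,0,.0952]),hole],K,V).round(1).tolist())
rel(.0412)
E
```

```text
t 20.80 tip in hole frame mm [ 0.23  0.33 75.43] F hole [-0.8 -0.4 -0.8] ang [ 0.01  0.08 -0.1 ] open 20.0
side: seat,tip,hole [[312.6, 151.2], [318.7, 167.6], [320.9, 174.0]]
t 20.85 tip in hole frame mm [ 0.25  0.36 75.42] F hole [-0.7 -0.7 -1.1] ang [ 0.01  0.08 -0.11] open 20.0
```

View pics/s7.png

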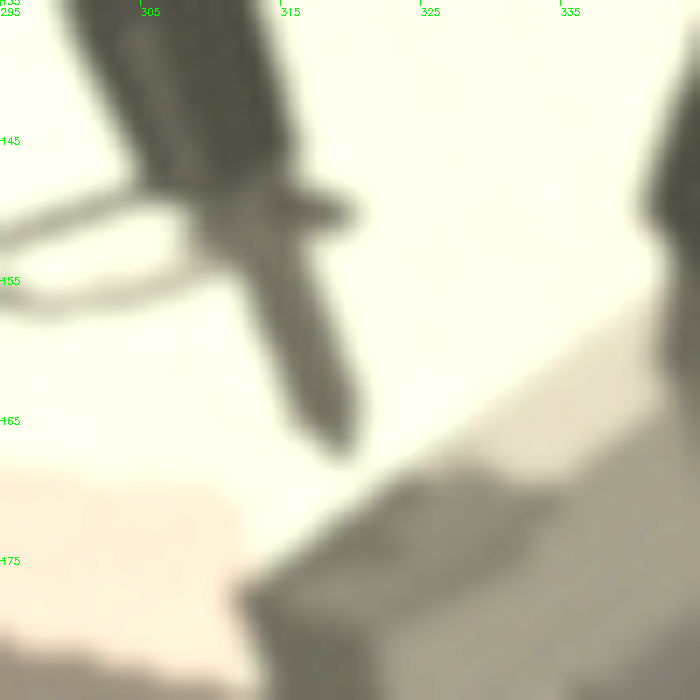

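Request:
step_arm:
  series:
    - {"travel": [0.001,0,0.01],"dr": [0,0,0],"claw": 0.01}
    - {"travel": [0,0,0.008],"dr": [0,0,0],"claw": 0.01}
    - {"travel": [0,0,0.003],"dr": [0,0,0],"claw": 0.01}
    - {"travel": [0,0,0.003],"dr": [0,0,0],"claw": 0.01}

```text
t: 21.35
eef_pos: [0.5933, 0.1582, 0.232]
tool_rot: [-0.069, 3.042, -0.728]
contact_force: [0.2, 0.1, -1.6]
opening: 0.206
```

```bash
python3 -c "
from rel import *
rel(.0412)"
```

```text
t 21.45 tip in hole frame mm [ 0.25 -0.61 51.03] F hole [-0.7  0.2 -2. ] ang [ 0.    0.05 -0.1 ] open 19.9
```

Request:
step_arm:
  series:
    - {"travel": [0,0,0.003],"dr": [0,0,0],"claw": 0.01}
    - {"travel": [0,0,0.003],"dr": [0,0,0],"claw": 0.01}
    - {"travel": [0,0,0.003],"dr": [0,0,0],"claw": 0.01}

```text
t: 21.82
eef_pos: [0.593, 0.1547, 0.2252]
tool_rot: [-0.068, 3.042, -0.727]
contact_force: [-5.5, 1.9, 2.1]
opening: 0.21
```

```bash
python3 -c "
from rel import *
rel(.0412)"
```

```text
t 21.93 tip in hole frame mm [ 0.2  -1.4  41.97] F hole [-0.5 -4.6  0.4] ang [-0.01 -0.03 -0.09] open 19.5
```

Request:
step_arm:
  series:
    - {"travel": [0.0015,0,0],"dr": [0,0,0],"claw": 0.01}
    - {"travel": [0,0,0.003],"dr": [0,0,0],"claw": 0.01}
    - {"travel": [0,0,0.003],"dr": [0,0,0],"claw": 0.01}
    - {"travel": [0,0,0.003],"dr": [0,0,0],"claw": 0.01}

```text
t: 22.42
eef_pos: [0.5923, 0.15, 0.2159]
tool_rot: [-0.069, 3.042, -0.728]
contact_force: [0.4, -0.1, -1.5]
opening: 0.209
```

```bash
python3 -c "
from rel import *
rel(.0412)"
```

```text
t 22.52 tip in hole frame mm [ 0.22 -2.03 32.85] F hole [-1.1  0.4 -2. ] ang [ 0.    0.05 -0.1 ] open 19.4
```

Free again, with almost no side force. I'll continue down.

Request:
step_arm:
  series:
    - {"travel": [0,0,0.004],"dr": [0,0,0],"claw": 0.01}
    - {"travel": [0,0,0.004],"dr": [0,0,0],"claw": 0.01}
    - {"travel": [0,0,0.004],"dr": [0,0,0],"claw": 0.01}

```text
t: 22.9
eef_pos: [0.5924, 0.1445, 0.2052]
tool_rot: [-0.069, 3.042, -0.728]
contact_force: [-0.0, 0.2, -2.4]
opening: 0.208
```

```bash
python3 -c "
from rel import *
rel(.0412)"
```

```text
t 23.00 tip in hole frame mm [ 0.23 -2.18 20.75] F hole [-1.   0.7 -1.1] ang [-0.    0.03 -0.1 ] open 19.8
```

Request:
step_arm:
  series:
    - {"travel": [0,0,0.005],"dr": [0,0,0],"claw": 0.01}
    - {"travel": [0,0,0.005],"dr": [0,0,0],"claw": 0.01}
    - {"travel": [0,0,0.004],"dr": [0,0,0],"claw": 0.01}

```text
t: 23.38
eef_pos: [0.5926, 0.1382, 0.1926]
tool_rot: [-0.069, 3.043, -0.728]
contact_force: [0.1, 0.4, -2.8]
opening: 0.207
```

```bash
python3 -c "
from rel import *
rel(.0412)"
```

```text
t 23.48 tip in hole frame mm [ 0.25 -2.21  6.74] F hole [-1.1  0.6 -1.3] ang [-0.    0.02 -0.1 ] open 19.8
```

Request:
step_arm:
  series:
    - {"travel": [0,0,0.004],"dr": [0,0,0],"claw": 0.01}
    - {"travel": [0,0,0.002],"dr": [0,0,0],"claw": 0.01}
    - {"travel": [0,0,0.001],"dr": [0,0,0],"claw": 0.01}

```text
t: 23.85
eef_pos: [0.5928, 0.1351, 0.1866]
tool_rot: [-0.069, 3.042, -0.728]
contact_force: [0.2, 0.3, -2.1]
opening: 0.206
```

```bash
python3 -c "
from rel import *
rel(.0412)"
```

```text
t 23.95 tip in hole frame mm [ 0.2  -2.01  0.25] F hole [-1.3  0.2 -2.3] ang [ 0.01  0.07 -0.1 ] open 20.0
```

Request:
step_arm:
  series:
    - {"travel": [0,0,0.001],"dr": [0,0,0],"claw": 0.01}
    - {"travel": [0,0,0.001],"dr": [0,0,0],"claw": 0.01}

```text
t: 24.2
eef_pos: [0.593, 0.1349, 0.1863]
tool_rot: [-0.068, 3.041, -0.727]
contact_force: [-6.6, 8.2, 15.1]
opening: 0.207
```

```bash
python3 -c "
from rel import *
rel(.0412)
f,K,V=cam('side'); crop(f,280,120,80,80,9,'s8.png')"
```

```text
t 24.30 tip in hole frame mm [ 0.21 -1.87 -0.18] F hole [-1.  -4.4 11.2] ang [ 0.04  0.16 -0.14] open 20.1
```

View pics/s8.png

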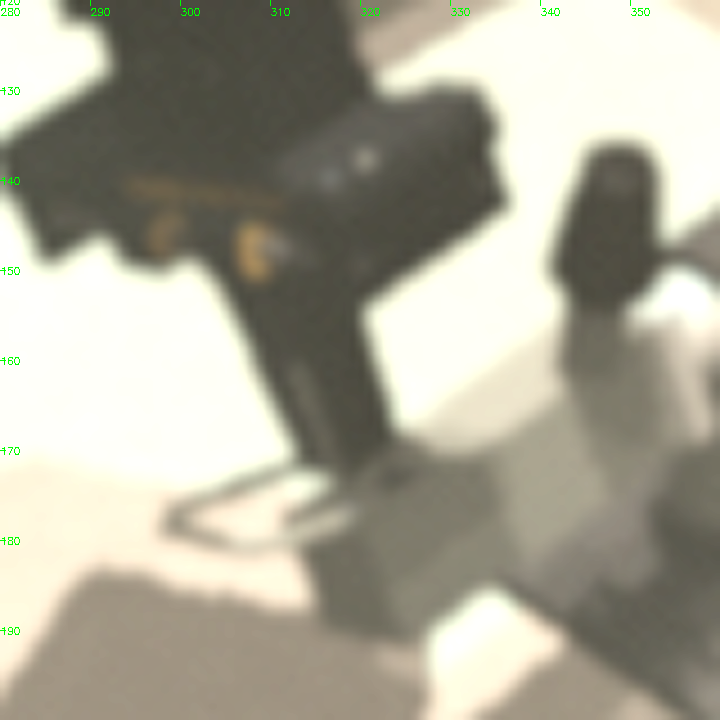

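The pin is seated: the flange is on the face, with about 11 N of axial contact. I'll release and withdraw along the pin axis.

Request:
step_arm:
  series:
    - {"travel": [0,0,-0.001],"dr": [0,0,0],"claw": 0.036}
    - {"travel": [0,0,0],"dr": [0,0,0],"claw": 0.036}
    - {"travel": [0,0,0],"dr": [0,0,0],"claw": 0.036}
  grip_force: 20

```text
t: 24.72
eef_pos: [0.5929, 0.1346, 0.1857]
tool_rot: [-0.069, 3.042, -0.728]
contact_force: [-0.2, 0.9, -0.0]
opening: 0.375
```

Request:
step_arm:
  series:
    - {"travel": [0,0,-0.015],"dr": [0,0,0],"claw": 0.036}
    - {"travel": [0,0,-0.03],"dr": [0,0,0],"claw": 0.036}
    - {"travel": [0,0,-0.04],"dr": [0,0,0],"claw": 0.036}
    - {"travel": [0.055,0,0],"dr": [0,0,0],"claw": 0.01}
    - {"travel": [0.055,0,0],"dr": [0,0,0],"claw": 0.0}

```text
t: 25.35
eef_pos: [0.4797, 0.1685, 0.2622]
tool_rot: [-0.069, 3.042, -0.727]
contact_force: [-0.4, -0.3, 0.2]
opening: 0.225
```

```bash
python3 - <<'E'
from rel import *
rel()
f,K,V=cam("side"); crop(f,280,120,80,80,9,"s9.png"); f,K,V=cam("top"); crop(f,280,120,80,80,9,"t9.png")
a=.785; ca,sa=np.cos(a),np.sin(a); Rg=Rt(-ca*z+sa*ya,-xx)
hinge=np.array([0,-1,6])
for th in(2.1,1.8,1.5,1.2,.9,.6,.3,.1,0):
    u=np.array([0,-np.sin(th),-np.cos(th)]); n=np.array([0,np.cos(th),-np.sin(th)])
    c=n@[0,sa,-ca]; d=3+10*np.sqrt(max(0,1-c*c)); P=hinge+45*u-n*d; P[0]=37
    print(th,P.round(1))
    if th in(2.1,): plan(hole+H@(P/1e3),Rg,.025)
E
```

```text
t 25.45 tip in hole frame mm [   0.32 -116.22  101.62] F hole [-0.9  1.1  1.6] ang [ 0.    0.05 -0.01] open 13.6
2.1 [ 37.  -33.4  39.7]
t 25.55 turn deg [ 1.000e-02 -4.478e+01 -1.100e-01] then shift mm [  5.9 -36.9  92.2] | F [ 0.3 -0.2  0.1] open 5.5
   shift in current axes [-60.8 -36.8  69.6]
1.8 [ 37.  -42.2  27.4]
1.5 [ 37.  -46.6  12.3]
1.2 [ 37.  -45.5  -3.8]
0.9 [ 37.  -38.8 -18.7]
0.6 [ 37.  -30.4 -28.4]
0.3 [ 37.  -21.6 -34.7]
0.1 [ 37.  -14.8 -37.8]
0 [ 37.  -11.1 -39. ]
```

View pics/s9.png

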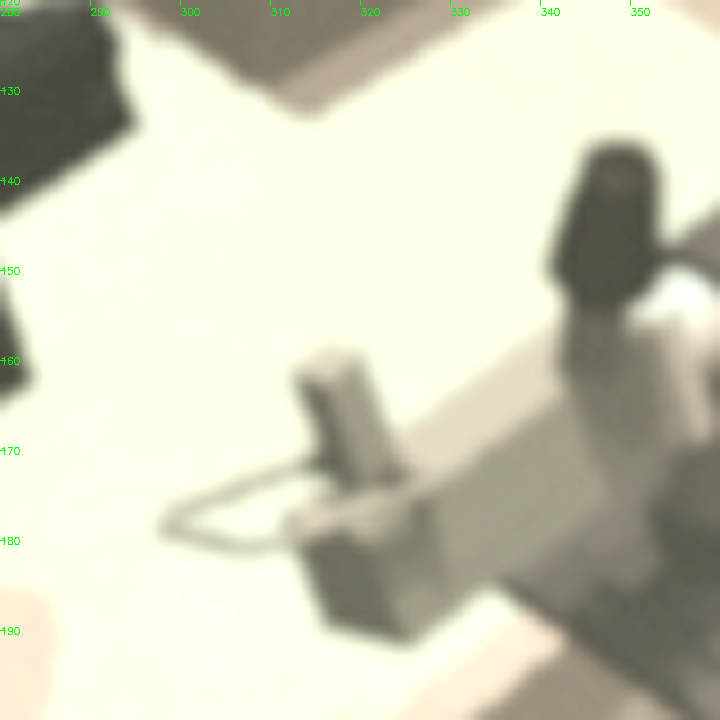

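View pics/t9.png

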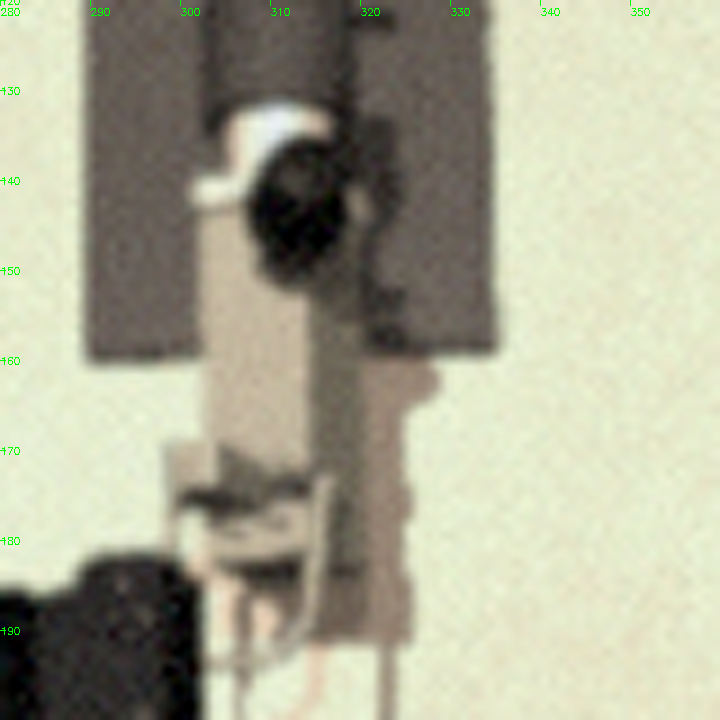

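The pin stands seated in the sleeve, and the ring sticks out past the cap with its bar near (300,178) in the side view. I'll tilt the tool 45° for the ring swing.

Request:
step_arm:
  series:
    - {"travel": [0,0,0],"dr": [0,-9,0],"claw": 0.0}
    - {"travel": [0,0,0],"dr": [0,-9,0],"claw": 0.0}
    - {"travel": [0,0,0],"dr": [0,-9,0],"claw": 0.0}
    - {"travel": [0,0,0],"dr": [0,-9,0],"claw": 0.0}
    - {"travel": [0,0,0],"dr": [0,-9,0],"claw": 0.0}

```text
t: 26.18
eef_pos: [0.4847, 0.1818, 0.3084]
tool_rot: [-0.275, 2.386, -0.507]
contact_force: [0.9, -0.0, 0.4]
opening: 0.004
```

Request:
step_arm:
  series:
    - {"travel": [0,-0.037,0],"dr": [0,0,0],"claw": 0.0}
    - {"travel": [0,0,0.03],"dr": [0,0,0],"claw": 0.0}
    - {"travel": [0,0,0],"dr": [0,0,0],"claw": 0.0}

```text
t: 26.55
eef_pos: [0.5096, 0.1401, 0.3104]
tool_rot: [-0.276, 2.393, -0.507]
contact_force: [1.0, 1.2, 0.6]
opening: 0.005
```

```bash
cat > rel2.py <<'E'
from rel import *
a=.785; ca,sa=np.cos(a),np.sin(a); Rg=Rt(-ca*z+sa*ya,-xx)
def go(*Ps):
    rel(); q,Rc,s=pose()
    t=H.T@(q+Rc.apply([0,0,.025])-hole)*1e3
    print("turn",np.degrees((Rc.inv()*Rg).as_rotvec()).round(1))
    for P in Ps:
        print(P,"->",(Rc.inv().apply(H@(np.array(P)-t))).round(1)); t=np.array(P)
if __name__=="__main__": go([37,-33,45],[37,-42,27],[37,-46.6,12],[37,-45.5,-4],[37,-39,-19],[37,-30,-28],[37,-21.6,-35],[37,-15,-38],[37,-11,-39])
E
python3 rel2.py
```

```text
t 26.65 tip in hole frame mm [ 46.95 -69.98 137.02] F hole [-0.3 -0.2  0.1] ang [ 2.05 39.75  0.72] open 0.8
turn [ 2.1 -5.2 -0.1]
[37, -33, 45] -> [30.4  6.4 94.7]
[37, -42, 27] -> [18.4 -0.3  8.1]
[37, -46.6, 12] -> [13.1 -0.3  8.6]
[37, -45.5, -4] -> [ 9.4 -0.5 13. ]
[37, -39, -19] -> [ 4.6 -0.6 15.7]
[37, -30, -28] -> [-1.2 -0.5 12.7]
[37, -21.6, -35] -> [-2.  -0.4 10.7]
[37, -15, -38] -> [-3.2 -0.2  6.5]
[37, -11, -39] -> [-2.4 -0.1  3.3]
```

```bash
python3 -c "
from rel2 import *
s=status.read_state(); print(s['q'].round(3),s['joint_velocities'].round(3),s['eef_pos'])"
```

```text
[ 0.384  0.182  2.062 -1.134  0.595 -0.537] [ 0.005 -0.006  0.006  0.    -0.004  0.001] [0.50809296 0.14107397 0.31070472]
```

Joint 4 reached its range limit and held there. I'll change to a tool tilt in the vertical plane, with no lean, which also takes the gripper body away from the sleeve.

```bash
cat > rel2.py <<'E'
from rel import *
a=np.radians(40); ca,sa=np.cos(a),np.sin(a); left=np.array([-ya[1],ya[0],0]); Rg=Rt([ya[0]*sa,ya[1]*sa,-ca],left)
def go(*Ps):
    q,Rc,s=pose()
    t=H.T@(q+Rc.apply([0,0,.025])-hole)*1e3
    print("t %.2f tip hole"%s["t"],t.round(1),"F hole",(H.T@s["contact_force"]).round(1),"turn",np.degrees((Rc.inv()*Rg).as_rotvec()).round(1),"q",s["q"].round(2))
    for P in Ps:
        P=np.array(P,float); print(P,"->",(Rg.inv().apply(H@(P-t))).round(1)); t=P
if __name__=="__main__": go([38,-33,60],[38,-42,27],[38,-46.6,12],[38,-45.5,-4],[38,-39,-19],[38,-30,-28],[38,-21.6,-35],[38,-15,-38],[38,-11,-39])
E
python3 rel2.py; python3 -c "
from rel2 import *
z0=hole*0
t=np.array([47,-70,137.]); tr=0
q,Rc,s=pose(); print('if turned in place tip', (H.T@(q+Rg.apply([0,0,.025])-hole)*1e3).round(1))"
```

```text
t 26.85 tip hole [ 46.5 -70.6 137.3] F hole [-0.1 -0.6 -0.5] turn [-18.5  -0.5  17.3] q [ 0.38  0.18  2.06 -1.13  0.59 -0.54]
[ 38. -33.  60.] -> [ 18.  -27.4  79.9]
[ 38. -42.  27.] -> [ 25.8 -14.9  16.8]
[ 38.  -46.6  12. ] -> [12.1 -6.8  7.3]
[ 38.  -45.5  -4. ] -> [ 8.3 -7.2 11.6]
[ 38. -39. -19.] -> [ 3.6 -6.8 14.4]
[ 38. -30. -28.] -> [-1.7 -4.1 11.9]
[ 38.  -21.6 -35. ] -> [-2.4 -3.2 10.2]
[ 38. -15. -38.] -> [-3.3 -1.4  6.3]
[ 38. -11. -39.] -> [-2.5 -0.5  3.3]
if turned in place tip [ 38.8 -70.6 139.3]
```

Request:
step_arm:
  series:
    - {"travel": [0,0,0],"dr": [-6.2,-0.2,5.8],"claw": 0.0}
    - {"travel": [0,0,0],"dr": [-6.2,-0.2,5.8],"claw": 0.0}
    - {"travel": [0,0,0],"dr": [-6.2,-0.2,5.8],"claw": 0.0}
    - {"travel": [0,0,0],"dr": [0,0,0],"claw": 0.0}

```text
t: 27.45
eef_pos: [0.5063, 0.1407, 0.3088]
tool_rot: [-0.08, 2.451, -0.03]
contact_force: [-0.5, -0.2, 0.6]
opening: 0.005
```

```bash
python3 rel2.py
```

```text
t 27.55 tip hole [ 38.4 -72.2 137.2] F hole [-0.9 -0.4 -0.3] turn [-1.8 -0.5  1.9] q [ 0.21  0.12  2.1  -0.5   0.28 -0.99]
[ 38. -33.  60.] -> [ 14.3 -34.6  78.1]
[ 38. -42.  27.] -> [ 25.8 -14.9  16.8]
[ 38.  -46.6  12. ] -> [12.1 -6.8  7.3]
[ 38.  -45.5  -4. ] -> [ 8.3 -7.2 11.6]
[ 38. -39. -19.] -> [ 3.6 -6.8 14.4]
[ 38. -30. -28.] -> [-1.7 -4.1 11.9]
[ 38.  -21.6 -35. ] -> [-2.4 -3.2 10.2]
[ 38. -15. -38.] -> [-3.3 -1.4  6.3]
[ 38. -11. -39.] -> [-2.5 -0.5  3.3]
```

```bash
sed -i 's/radians(40)/radians(20)/' rel2.py; python3 - <<'E'
from rel2 import *
go([38,-33,60])
for th in(2.1,1.8,1.5,1.2,.9,.6,.3,.1,0):
    u=np.array([0,-np.sin(th),-np.cos(th)]); n=np.array([0,np.cos(th),-np.sin(th)])
    c=n@[0,sa,-ca]; d=3+10*np.sqrt(max(0,1-c*c)); P=np.array([0,-1,6])+45*u-n*d; P[0]=38
    print(th,P.round(1))
E
```

```text
t 27.65 tip hole [ 37.8 -72.2 137.3] F hole [0.1 0.2 1.3] turn [-2.  19.4  1.6] q [ 0.21  0.12  2.1  -0.5   0.28 -1.  ]
[ 38. -33.  60.] -> [-13.3 -35.2  78.1]
2.1 [ 38.  -34.4  38. ]
1.8 [ 38.  -42.9  24.5]
1.5 [ 38.  -46.3   8.5]
1.2 [ 38.  -44.1  -7.3]
0.9 [ 38.  -40.1 -17.1]
0.6 [ 38.  -33.7 -26.2]
0.3 [ 38.  -24.8 -33.7]
0.1 [ 38.  -17.4 -37.6]
0 [ 38.  -13.4 -39. ]
```

Request:
step_arm:
  series:
    - {"travel": [0,0,0],"dr": [0,10,0],"claw": 0.0}
    - {"travel": [0,0,0],"dr": [0,9.5,0],"claw": 0.0}
    - {"travel": [0,0,0],"dr": [0,0,0],"claw": 0.0}

```text
t: 28.02
eef_pos: [0.5077, 0.1416, 0.3087]
tool_rot: [-0.083, 2.79, -0.049]
contact_force: [0.7, 0.0, -1.1]
opening: 0.004
```

```bash
python3 - <<'E'
from rel2 import *
go([38,-36,60],[38,-40,36])
E
```

```text
t 28.12 tip hole [ 36.1 -79.7 132.8] F hole [ 0.1 -0.2  0.2] turn [-2.3  0.1  1.1] q [ 0.19  0.17  1.9  -0.13  0.73 -1.36]
[ 38. -36.  60.] -> [-19.2 -34.6  75.1]
[ 38. -40.  36.] -> [ 11.1 -10.9  18.7]
```

Request:
step_arm:
  series:
    - {"travel": [0,0,0],"dr": [-2.3,0,1.1],"claw": 0.0}
    - {"travel": [-0.01,-0.017,0.037],"dr": [0,0,0],"claw": 0.0}
    - {"travel": [-0.009,-0.017,0.038],"dr": [0,0,0],"claw": 0.0}
    - {"travel": [0,0,0],"dr": [0,0,0],"claw": 0.0}

```text
t: 28.62
eef_pos: [0.5507, 0.1088, 0.2419]
tool_rot: [-0.064, 2.795, 0.012]
contact_force: [-0.5, 0.5, 0.4]
opening: 0.003
```

```bash
python3 - <<'E'
from rel2 import *
go([38,-41,36],[38,-44,22],[38,-46,8],[38,-44,-7],[38,-39,-18],[38,-33,-27],[38,-25,-34],[38,-17,-38],[38,-13,-39])
f,K,V=cam("side"); crop(f,280,120,80,80,9,"s10.png")
E
```

```text
t 28.73 tip hole [ 36.5 -36.8  61.5] F hole [-0.8 -0.3  0.4] turn [ 0.1 -0.  -0. ] q [ 0.08  0.3   1.92 -0.02  0.58 -1.52]
[ 38. -41.  36.] -> [ 11.5 -12.9  19.3]
[ 38. -44.  22.] -> [ 7.1 -6.3 10.7]
[ 38. -46.   8.] -> [ 6.1 -6.3 11. ]
[ 38. -44.  -7.] -> [ 2.7 -6.8 13.3]
[ 38. -39. -18.] -> [-1.3 -5.  10.9]
[ 38. -33. -27.] -> [-2.9 -4.1  9.6]
[ 38. -25. -34.] -> [-5.4 -3.2  8.6]
[ 38. -17. -38.] -> [-6.3 -1.8  6.1]
[ 38. -13. -39.] -> [-3.5 -0.5  2.2]
```

View pics/s10.png

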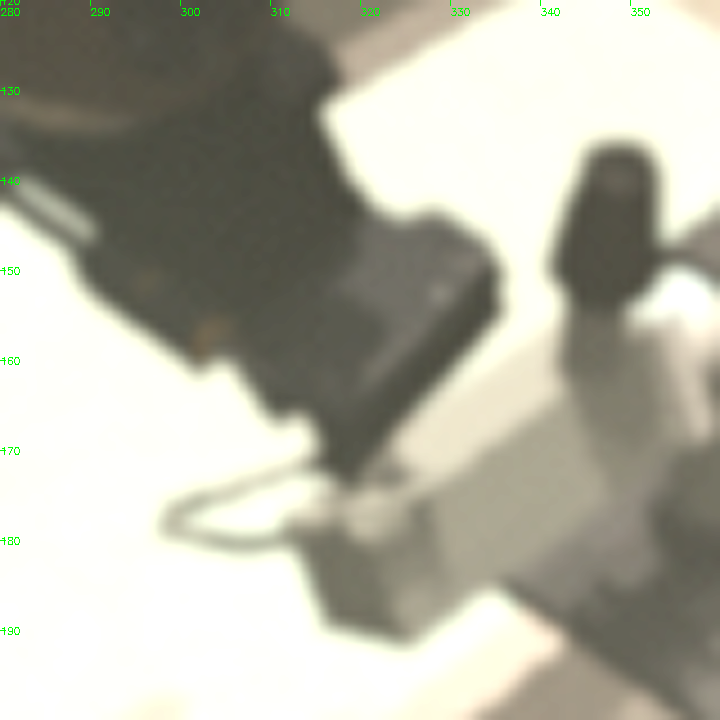

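Request:
step_arm:
  series:
    - {"travel": [0.0115,-0.013,0.019],"dr": [0,0,0],"claw": 0.0}
    - {"travel": [0.007,-0.0065,0.0105],"dr": [0,0,0],"claw": 0.0}
    - {"travel": [0.006,-0.0065,0.011],"dr": [0,0,0],"claw": 0.0}
    - {"travel": [0,0,0],"dr": [0,0,0],"claw": 0.0}

```text
t: 29.28
eef_pos: [0.5432, 0.0832, 0.1975]
tool_rot: [-0.065, 2.794, 0.015]
contact_force: [-1.0, 0.0, 0.9]
opening: 0.004
```

```bash
python3 - <<'E'
from rel2 import *
go([38,-44,-7],[38,-39,-18],[38,-33,-27],[38,-25,-34],[38,-17,-38],[38,-13,-39])
f,K,V=cam("side"); crop(f,280,130,80,80,9,"s11.png")
E
```

```text
t 29.38 tip hole [ 38.7 -45.    8.6] F hole [0.3 0.  0.4] turn [ 0.1 -0.  -0. ] q [ 0.03  0.34  2.    0.02  0.45 -1.61]
[ 38. -44.  -7.] -> [ 3.9 -6.4 13.7]
[ 38. -39. -18.] -> [-1.3 -5.  10.9]
[ 38. -33. -27.] -> [-2.9 -4.1  9.6]
[ 38. -25. -34.] -> [-5.4 -3.2  8.6]
[ 38. -17. -38.] -> [-6.3 -1.8  6.1]
[ 38. -13. -39.] -> [-3.5 -0.5  2.2]
```

View pics/s11.png

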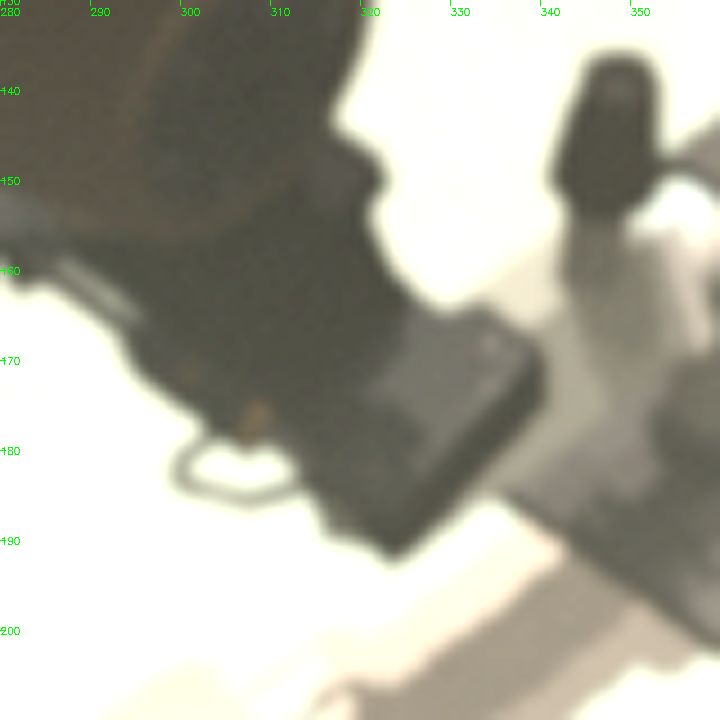

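The ring is turning: its bar has moved to about (304,184). I'll continue along the arc.

Request:
step_arm:
  series:
    - {"travel": [0.004,-0.0065,0.0135],"dr": [0,0,0],"claw": 0.0}
    - {"travel": [-0.0015,-0.005,0.011],"dr": [0,0,0],"claw": 0.0}
    - {"travel": [-0.003,-0.004,0.0095],"dr": [0,0,0],"claw": 0.0}
    - {"travel": [0,0,0],"dr": [0,0,0],"claw": 0.0}

```text
t: 29.92
eef_pos: [0.5565, 0.0682, 0.1652]
tool_rot: [-0.065, 2.794, 0.015]
contact_force: [0.1, 0.6, 0.0]
opening: 0.005
```

```bash
python3 - <<'E'
from rel2 import *
go([38,-25,-34],[38,-17,-38],[38,-13,-39])
f,K,V=cam("side"); crop(f,280,130,80,80,9,"s12.png")
E
```

```text
t 30.02 tip hole [ 38.  -33.2 -27.3] F hole [-0.2 -0.2  0.3] turn [ 0.1 -0.1 -0. ] q [-0.    0.41  2.01  0.05  0.37 -1.67]
[ 38. -25. -34.] -> [-5.7 -3.1  8.4]
[ 38. -17. -38.] -> [-6.3 -1.8  6.1]
[ 38. -13. -39.] -> [-3.5 -0.5  2.2]
```

View pics/s12.png

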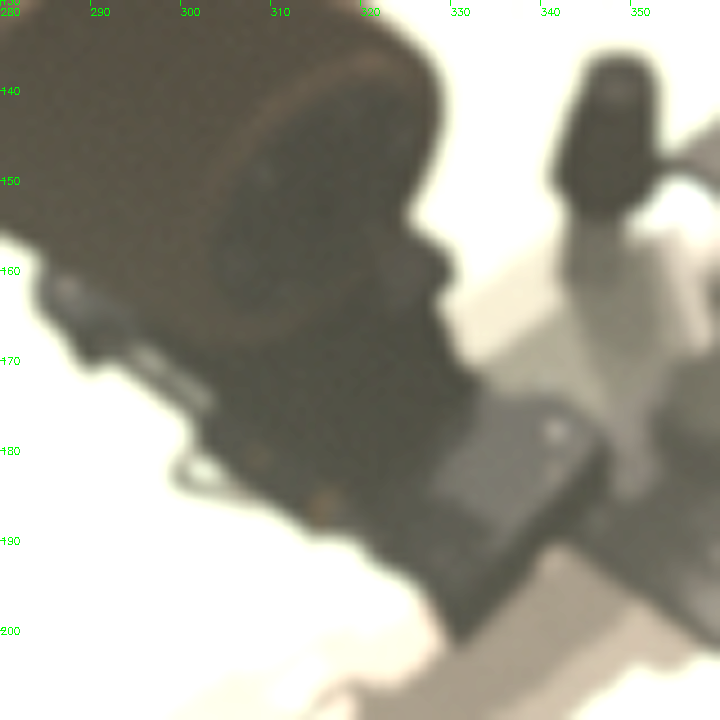

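The finger slipped past the outside of the side wire and the bar stayed at (300,183). I'll back up and repeat further inboard, at x≈33.

```bash
python3 - <<'E'
from rel2 import *
go([42,-40,-18],[43,-45,-4],[43,-45,28],[33,-45,28],[33,-46,8],[33,-44,-7],[33,-39,-18])
E
```

```text
t 30.18 tip hole [ 38.  -33.2 -26.8] F hole [-0.1 -0.1 -0.2] turn [ 0.1 -0.  -0. ] q [-0.    0.41  2.01  0.05  0.37 -1.67]
[ 42. -40. -18.] -> [  3.1   0.4 -11.4]
[ 43. -45.  -4.] -> [  0.3   5.4 -13.9]
[ 43. -45.  28.] -> [ -9.8  14.5 -26.8]
[ 33. -45.  28.] -> [1.5 8.9 4.3]
[ 33. -46.   8.] -> [ 7.  -9.1 16.4]
[ 33. -44.  -7.] -> [ 2.7 -6.8 13.3]
[ 33. -39. -18.] -> [-1.3 -5.  10.9]
```

Request:
step_arm:
  series:
    - {"travel": [0.003,0,-0.0115],"dr": [0,0,0],"claw": 0.0}
    - {"travel": [0,0.0055,-0.014],"dr": [0,0,0],"claw": 0.0}
    - {"travel": [-0.01,0.0145,-0.027],"dr": [0,0,0],"claw": 0.0}
    - {"travel": [0.0015,0.009,0.0045],"dr": [0,0,0],"claw": 0.0}
    - {"travel": [0,0,0],"dr": [0,0,0],"claw": 0.0}

```text
t: 30.8
eef_pos: [0.5431, 0.0975, 0.2131]
tool_rot: [-0.067, 2.793, 0.015]
contact_force: [-0.6, -0.8, -0.3]
opening: 0.004
```

Request:
step_arm:
  series:
    - {"travel": [0.007,-0.009,0.0165],"dr": [0,0,0],"claw": 0.0}
    - {"travel": [0.0025,-0.007,0.0135],"dr": [0,0,0],"claw": 0.0}
    - {"travel": [-0.0015,-0.005,0.011],"dr": [0,0,0],"claw": 0.0}
    - {"travel": [0,0,0],"dr": [0,0,0],"claw": 0.0}

```text
t: 31.3
eef_pos: [0.5513, 0.0758, 0.1709]
tool_rot: [-0.065, 2.794, 0.015]
contact_force: [0.3, -0.1, -0.9]
opening: 0.002
```

```bash
python3 - <<'E'
from rel2 import *
go([33,-33,-27],[33,-25,-34],[33,-17,-38],[33,-13,-39])
f,K,V=cam("side"); crop(f,280,130,80,80,9,"s13.png")
E
```

```text
t 31.40 tip hole [ 33.5 -37.8 -18.5] F hole [-0.4  1.   0.3] turn [ 0.1 -0.1 -0. ] q [ 0.01  0.39  2.02  0.04  0.38 -1.64]
[ 33. -33. -27.] -> [-1.8 -3.4  9. ]
[ 33. -25. -34.] -> [-5.4 -3.2  8.6]
[ 33. -17. -38.] -> [-6.3 -1.8  6.1]
[ 33. -13. -39.] -> [-3.5 -0.5  2.2]
```

View pics/s13.png

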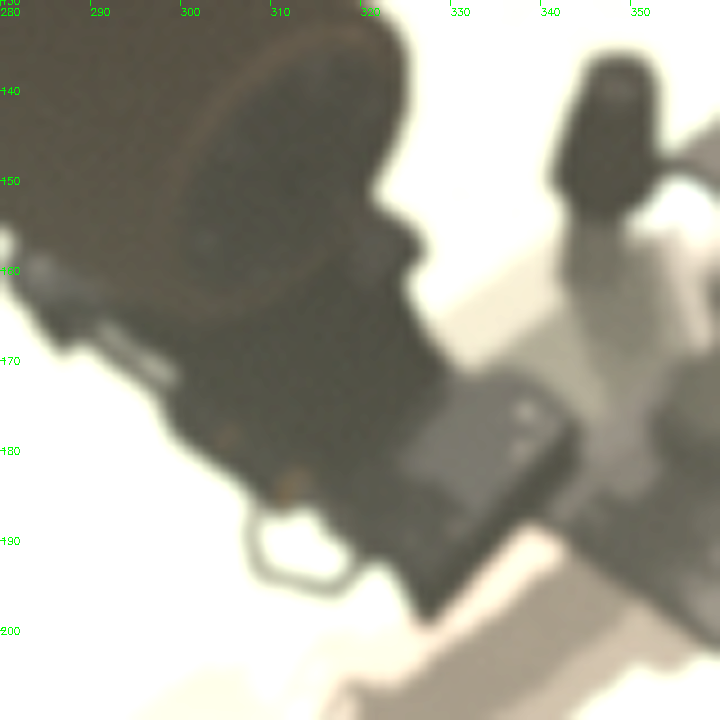

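The ring now follows the finger; the bar is at about (313,194). I'll continue.

Request:
step_arm:
  series:
    - {"travel": [-0.002,-0.0035,0.009],"dr": [0,0,0],"claw": 0.0}
    - {"travel": [-0.0055,-0.003,0.0085],"dr": [0,0,0],"claw": 0.0}
    - {"travel": [-0.0065,-0.002,0.006],"dr": [0,0,0],"claw": 0.0}
    - {"travel": [0,0,0],"dr": [0,0,0],"claw": 0.0}

```text
t: 31.95
eef_pos: [0.5731, 0.0687, 0.154]
tool_rot: [-0.065, 2.793, 0.015]
contact_force: [-0.2, -0.4, 0.5]
opening: 0.004
```

```bash
python3 - <<'E'
from rel2 import *
go([34,-13,-39],[34,-9,-39])
f,K,V=cam("side"); crop(f,290,140,80,80,9,"s14.png")
for th in (0,.2,.4,.6): print(th,proj([hole+H@(np.array([x,-1-68*np.sin(th),6-68*np.cos(th)])/1e3) for x in(-31,0,31)],K,V).round(1).tolist())
E
```

```text
t 32.05 tip hole [ 33.  -16.9 -37.9] F hole [-0.1  0.2  0.1] turn [ 0.1 -0.1 -0. ] q [-0.    0.45  1.99  0.05  0.36 -1.67]
[ 34. -13. -39.] -> [-3.4 -1.4  1.9]
[ 34.  -9. -39.] -> [-3.8  0.   1.4]
0 [[320.8, 190.3], [327.4, 192.0], [334.2, 193.7]]
0.2 [[317.5, 192.3], [324.1, 194.0], [330.9, 195.7]]
0.4 [[314.0, 193.4], [320.5, 195.2], [327.3, 196.9]]
0.6 [[310.4, 193.7], [316.9, 195.5], [323.7, 197.2]]
```

View pics/s14.png

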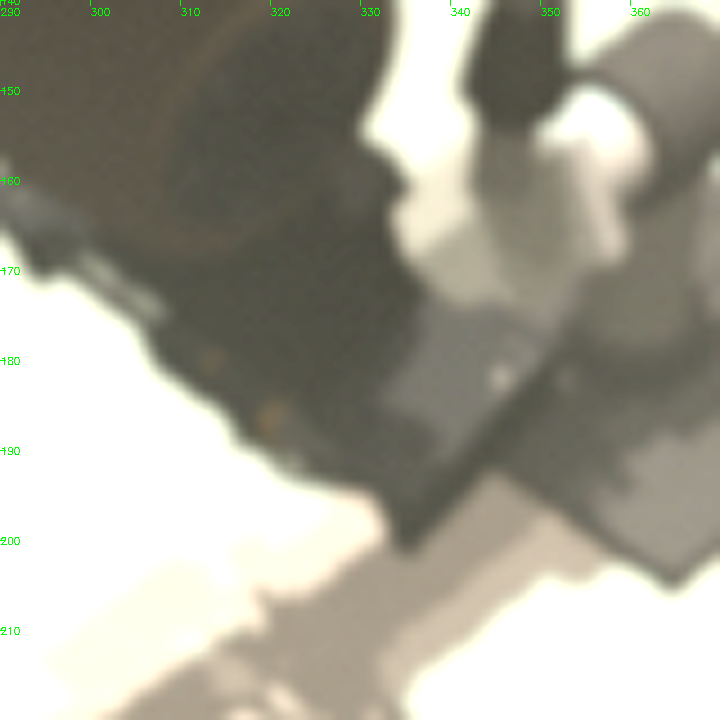

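Request:
step_arm:
  series:
    - {"travel": [-0.0035,-0.0015,0.002],"dr": [0,0,0],"claw": 0.0}
    - {"travel": [-0.004,0,0.0015],"dr": [0,0,0],"claw": 0.0}

```text
t: 32.35
eef_pos: [0.5811, 0.0677, 0.1539]
tool_rot: [-0.066, 2.793, 0.015]
contact_force: [-0.5, -1.3, 0.7]
opening: 0.004
```

Request:
step_arm:
  series:
    - {"travel": [-0.002,0,0.0005],"dr": [0,0,0],"claw": 0.0}
    - {"travel": [0,0,0],"dr": [0,0,0],"claw": 0.0}

```text
t: 32.6
eef_pos: [0.5831, 0.0678, 0.154]
tool_rot: [-0.066, 2.793, 0.015]
contact_force: [-0.6, -1.1, -0.8]
opening: 0.0
```

```bash
python3 - <<'E'
from rel2 import *
go([34,-6,-39])
E
```

```text
t 32.70 tip hole [ 34.3  -6.4 -38.8] F hole [ 0.5 -0.2 -0.2] turn [ 0.1 -0.  -0. ] q [-0.01  0.46  1.96  0.05  0.37 -1.67]
[ 34.  -6. -39.] -> [-0.3  0.2  0.4]
```

Request:
step_arm:
  series:
    - {"travel": [-0.0015,0,0.0005],"dr": [0,0,0],"claw": 0.0}
    - {"travel": [-0.0015,0,0.0005],"dr": [0,0,0],"claw": 0.0}

```text
t: 32.95
eef_pos: [0.5862, 0.068, 0.1541]
tool_rot: [-0.066, 2.793, 0.015]
contact_force: [-0.9, -1.9, 1.0]
opening: 0.003
```

```bash
python3 - <<'E'
from rel2 import *
go([34,-6,-39])
f,K,V=cam("side"); crop(f,290,140,80,80,9,"s15.png")
f,K,V=cam("top"); crop(f,280,140,80,80,9,"t15.png")
E
```

```text
t 33.05 tip hole [ 34.3  -3.1 -38.8] F hole [ 2.1 -1.4 -0.9] turn [ 0.1 -0.  -0. ] q [-0.    0.46  1.95  0.05  0.38 -1.67]
[ 34.  -6. -39.] -> [ 2.8  0.1 -0.7]
```

View pics/s15.png

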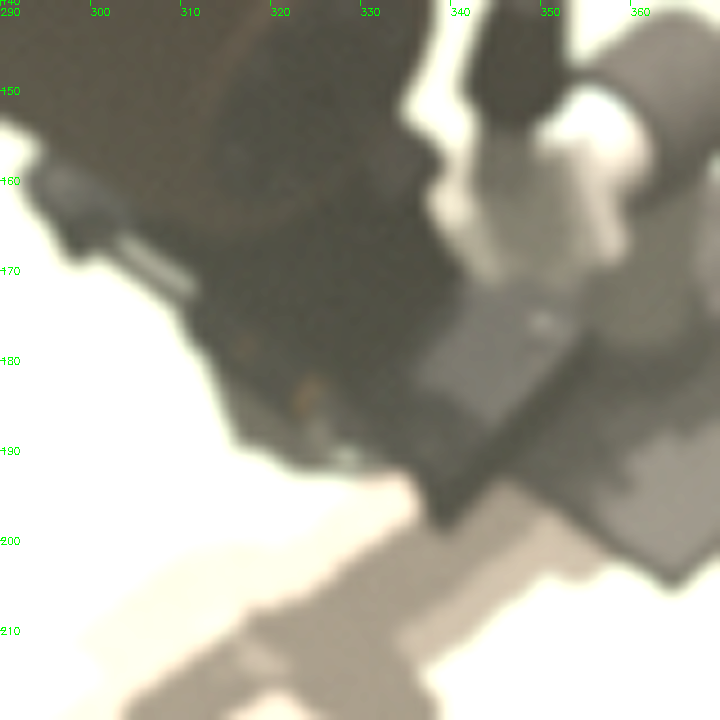

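Request:
step_arm:
  series:
    - {"travel": [0.004,0,0],"dr": [0,0,0],"claw": 0.0}
    - {"travel": [0.02,-0.01,-0.005],"dr": [0,0,0],"claw": 0.0}
    - {"travel": [0.05,-0.01,-0.01],"dr": [0,0,0],"claw": 0.0}
    - {"travel": [0.05,0,-0.04],"dr": [0,0,0],"claw": 0.0}
    - {"travel": [0,0,-0.06],"dr": [0,0,0],"claw": 0.0}

```text
t: 33.78
eef_pos: [0.4288, 0.0407, 0.2176]
tool_rot: [-0.065, 2.8, 0.016]
contact_force: [1.6, -0.8, 0.3]
opening: 0.003
```

Request:
step_arm:
  series:
    - {"travel": [0,-0.05,-0.05],"dr": [0,0,0],"claw": 0.0}
    - {"travel": [0,-0.05,-0.03],"dr": [0,0,0],"claw": 0.0}
    - {"travel": [0,-0.05,0],"dr": [0,0,0],"claw": 0.0}
    - {"travel": [0,0,0],"dr": [0,0,0],"claw": 0.0}

```text
t: 34.28
eef_pos: [0.4144, -0.1075, 0.2891]
tool_rot: [-0.059, 2.792, 0.013]
contact_force: [0.3, 1.0, -0.5]
opening: 0.005
```

```bash
python3 - <<'E'
from rel2 import *
go()
print(status.read_state()["q"].round(3))
f,K,V=cam("side"); crop(f,290,140,80,80,9,"s16.png"); cv2.imwrite("pics/s16f.png",f)
f,K,V=cam("top"); crop(f,280,140,80,80,9,"t16.png"); cv2.imwrite("pics/t16f.png",f)
E
```

```text
t 34.38 tip hole [ 241.9 -183.3    6.5] F hole [0.1 0.1 0.3] turn [ 0.1 -0.1 -0.1] q [-0.51  0.04  2.12  0.28  0.71 -2.32]
[-0.511  0.038  2.117  0.283  0.71  -2.317]
```

View pics/s16.png

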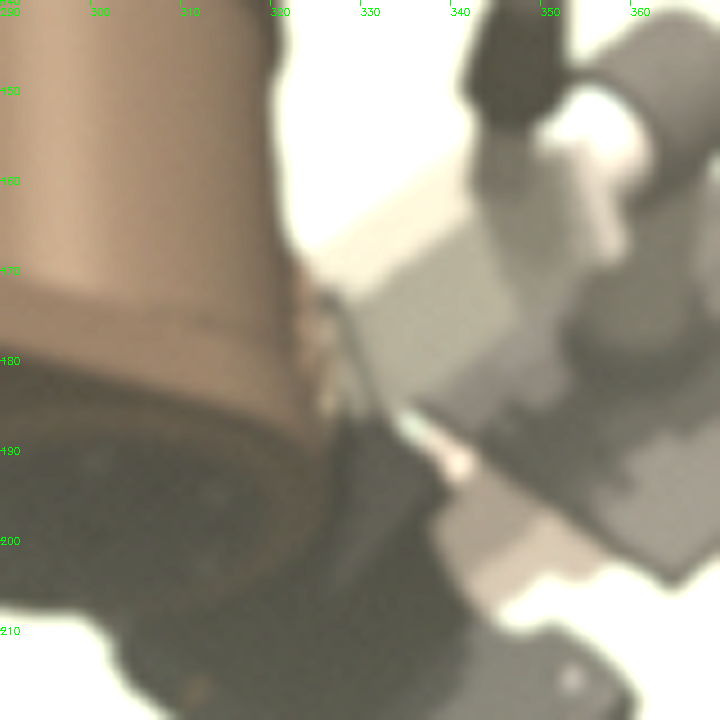

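View pics/t16.png

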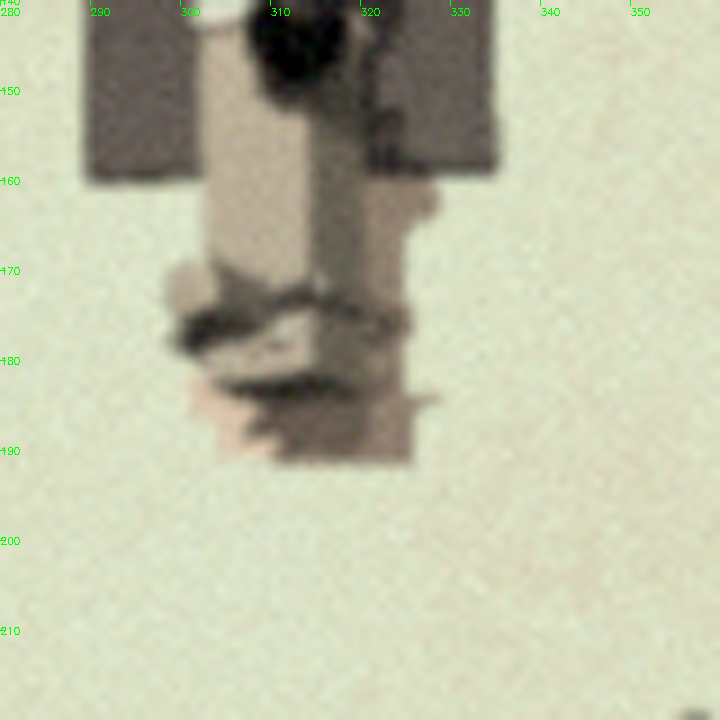

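Request:
step_arm:
  series:
    - {"travel": [0,0.06,0],"dr": [0,0,0],"claw": 0.0}
    - {"travel": [0,0.06,0],"dr": [0,0,0],"claw": 0.0}
    - {"travel": [0,0.06,0],"dr": [0,0,0],"claw": 0.0}
    - {"travel": [0,0.06,0],"dr": [0,0,0],"claw": 0.0}
    - {"travel": [0,0.06,0],"dr": [0,0,0],"claw": 0.0}

```text
t: 35.1
eef_pos: [0.3989, 0.1981, 0.2896]
tool_rot: [-0.07, 2.792, 0.016]
contact_force: [0.5, -1.3, -0.4]
opening: 0.003
```

Request:
step_arm:
  series:
    - {"travel": [0,0.06,0],"dr": [0,0,0],"claw": 0.0}
    - {"travel": [0,0.06,0],"dr": [0,0,0],"claw": 0.0}
    - {"travel": [0,0.04,0],"dr": [0,0,0],"claw": 0.0}
    - {"travel": [0,0,0],"dr": [0,0,0],"claw": 0.0}

```text
t: 35.6
eef_pos: [0.3909, 0.3579, 0.2891]
tool_rot: [-0.074, 2.793, 0.016]
contact_force: [0.6, -0.4, -0.3]
opening: 0.005
```

```bash
python3 - <<'E'
from rel2 import *
go()
f,K,V=cam("side"); crop(f,290,140,80,80,9,"s17.png"); cv2.imwrite("pics/s17f.png",f)
for th in (0,.1,.2,.4): print(th,proj([hole+H@(np.array([x,-1-68*np.sin(th),6-68*np.cos(th)])/1e3) for x in(-31,0,31)],K,V).round(1).tolist())
for x in(-31,31): print("hinge",proj(hole+H@np.array([x,-1,6])/1,K,V).round(1) if 0 else proj(hole+H@(np.array([x,-1,6])/1e3),K,V).round(1))
E
```

```text
t 35.70 tip hole [-168.5 -184.4  215.9] F hole [ 0.  -0.1 -0.3] turn [ 0.2 -0.1  0.1] q [ 0.71  0.22  1.88 -0.3   0.78 -0.72]
0 [[320.8, 190.3], [327.4, 192.0], [334.2, 193.7]]
0.1 [[319.1, 191.4], [325.7, 193.1], [332.6, 194.8]]
0.2 [[317.5, 192.3], [324.1, 194.0], [330.9, 195.7]]
0.4 [[314.0, 193.4], [320.5, 195.2], [327.3, 196.9]]
hinge [[313.4 171. ]]
hinge [[326.9 173.8]]
```

View pics/s17.png

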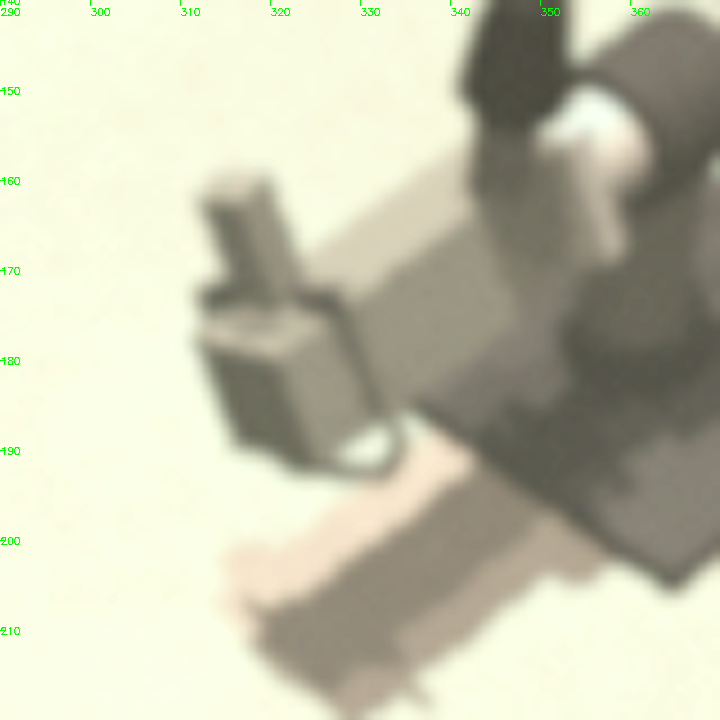

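View pics/s17f.png

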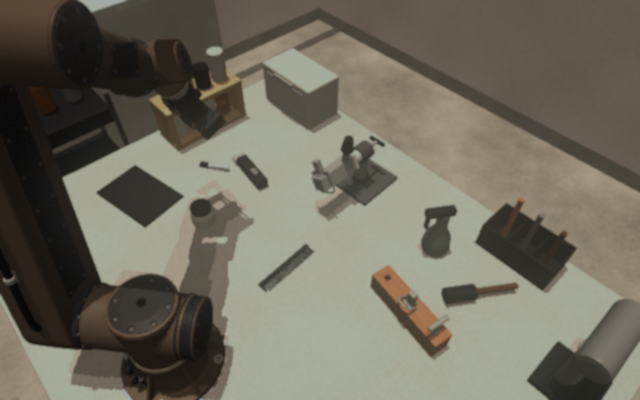

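The side wire runs from (328,173) to (333,187), a slope of 0.39. The prediction is 0.37 when closed and 0.18 at 0.2 rad, so the ring is fully closed. The flange is on the face, and the arm is clear of everything.

```bash
python3 -c "
from station import workorder
print(workorder.finish_job())"
```

```text
the job is handed in; nothing more can be done
None
```

I pushed the sleeve home, put the large linchpin right down through its square hole, and swung the ring closed round the sleeve's end. I handed the job in at about 36 s, with the arm clear of everything. `finish_job` gave no verdict, so the checks below are my own measurements.

**Last checks**
- **Sleeve:** the push force jumped from about 5 N to 24 N at the shoulder, and the collar gap had closed in the pictures. I did not measure the slide again after the pin went in.
- **Pin:** the flange met the hole face at the expected depth, within about 0.3 mm, with about 11 N of contact. The tool axis was within 0.2° of the measured hole axis, and the last picture shows the flange still on the face.
- **Ring:** the side wire's slope in the picture is 0.39. The prediction is 0.37 when closed and 0.18 at 0.2 rad open, so the ring is closed.
- **Other things:** in the last side picture the short linchpin, tee key and bench items look where they were. I judged that by eye.

**What disagreed or went wrong**
- The first camera fit had the lean at 0.44 rad, but touch probing gave 0.47. It also placed the hole about 3 mm short along the arm. I corrected both before inserting the pin.
- While tilting the tool for the ring, joint 4 stopped at its range limit. It read −1.134 rad against a limit of −1.13, so I switched to another tilt. If that counts as passing the range, it would fail the run.
- The first ring swing slipped off the outside of the side wire. A second pass further inboard closed it.

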